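# Change the grater over from the coarse plate to the fine plate

### The arm

A 7-joint arm with a two-finger parallel gripper is mounted at the origin on the work surface. World frame = base frame: x ahead of the robot, y to its left, z up, the work surface at z = 0. Lengths are in m, angles in rad, forces in N, time in s.
With the tool pointing down it reaches from about 0.425 to 0.875 m from the base axis. Payload 4.7 kg.
Tool frame: the origin (TCP) lies at the very end of the fingers, on their centre line; the grasp point (between the pads) lies r.pinch_z behind it (r.pinch_z is the distance from the TCP to the grasp point, in m); x points along the fingers, y is the direction in which the jaws open and shut, and the axes are right-handed (so a half turn about x gives the same grasp; the last joint's range is limited). The gripper opens to 85 mm and grips with 20 to 120 N. Pads are 22 mm wide; open, the fingers measure 114 mm over their backs; the gripper's body (76 mm by 85 mm) begins 54 mm behind the grasp point. The pads swing forward as they close: fully open they stand 13 mm farther back than shut.
Start: joints at [0.014, 0.321, -0.07, 1.45, 0.023, 1.371, -0.057], TCP at [0.65, -0, 0.231] pointing down, gripper open.
Joint ranges: [-2.86, 2.86], [-0.3, 2.09], [-1.38, 1.24], [0.06, 2.45], [-1.56, 4.7], [0.09, 2.05], [-2.69, 2.69]. Speed limits (rad/s): [2.57, 2.57, 3.14, 3.14, 3.14, 3.14, 3.14].

### API

Orientations are given as a unit quaternion [x, y, z, w].
In Python, from workcell import r gives the robot as it stands.
- The arm moves only by the tool carry_out, never from a script. Its argument "plan" is text: rows parted by semicolons, each of 7 numbers parted by spaces: the shift along the tool's x, y, z in m, then the turn, a rotation vector about the tool's x, y, z in degrees, then the gripper command: -1 is shut, 1 is fully open, values between are in proportion. A call has 1 to 5 rows; each row shifts and turns the commanded pose from where the row before left it, along the tool's axes as they then stand; what a row does not reach is not made up. A row lasts 1/10 s, in which the tool goes at most 50 mm and 8.59 degrees, less where a joint would pass 70% of its speed; a pose out of reach is approached as far as the arm can. A call is refused whole if a number of a shift passes 0.05 or a number of a turn 8.59, either way. A call with a gripper value outside its range is refused whole. The fingers move at their own pace and stop on an object; "newtons" is the grip in N (left out, the last holds). Time passes only in rows, so rows that do not move let the fingers close. It gives the time, the measured TCP pose, the force and the opening at its end, in the units of the state.
- r.get_obs(): the state, without advancing time (a new reading comes with each control period).
- r.grab_frame(name): name is "scene" or "side" or "wrist"; returns (picture, depth): 420x560x3 uint8, red, green, blue; 420x560 float32, m along the optical axis (not along the pixel's ray), 0 where there is no reading.
- r.get_calibration(name): a dict with "camera_matrix" (3x3 intrinsics, pixels), "cam_to_world" (4x4, takes a point from camera to world coordinates); the wrist camera has in their place "mount" (4x4, takes a point from camera to tool coordinates, whose origin is the TCP and whose axes are the tool frame's). Camera axes: x right, y down, z forward; pixel columns grow to the right and rows downward; lengths in m; the calibration is good to about 2 mm. A picture is of the moment at which its call begins: read the wrist's pose just before it. get_calibration takes no time and is no camera call.
- r.job_done(): hands the job in, once; it reports no verdict.
The state is a dict: "time": time; "joint_positions": joint angles; "qvel": joint speeds; "tau": joint torques, N m; "ee_pos": TCP position; "orientation": TCP orientation; "force": force on the tool from outside, world axes, zero at the start; "ft_torque": the same for the moment, N m; "finger_gap": finger opening in m.
Only numpy, scipy, OpenCV 4.12 (cv2) and the standard library are available. Lean on these libraries where they do the work, as an engineer would, in place of code of your own. Each camera call takes 0.05 s, during which the arm holds its last target.

### The job

Change the grater over from its coarse plate to the fine one: first park the hand guard and then the coarse plate, side by side, on the white chopping board, and seat the fine plate from the caddy in the grater. Then put the coarse plate into the caddy bay that the fine one came out of, and set the hand guard back upright on the middle of the fine plate. Leave the slicing plate in its own bay and do not disturb the cheese, the bottle or the bowl.

Things in the scene. Friction and masses are not known exactly. Their poses are not given: they have to be found in the camera images.
- grater: Fixed steel pan under a flat metal frame 273 (x) x 170 mm, its top 106 mm above the origin (centre of the underside, z up). Plate seat in the middle, over an opening: a seated plate is centred on the origin, long side along x, either way round, underside at z = 106. Wire retainers 6 mm high leave 5 mm of play round it: at both ends and at the corners of the sides, whose middle 75 mm is free
- caddy: Plate caddy, fixed: low grey base 292 (x) x 104 mm, top 18 mm above the origin (centre of the underside, z up). Two bays centred at x = +69 and -69 mm: a plate lies with its long side along x, either way round, its underside at z = 18, between the same wire retainers as on the grater. Fine plate in one bay, slicing plate in the other; which is which varies.
- board: White chopping board, fixed, empty at the start, 290 (x) x 190 (y) mm, top 12 mm above the origin (centre of its underside, z up). It takes the guard and a plate one beside the other, each lying wholly on the board.
- plate_coarse: Coarse grating plate, loose, about 140 g: a steel sheet with 36 large (8 mm) dark holes in a black frame, 120 (x) x 60 (y) x 12 (z) mm overall. Origin: centre of its underside; x along its length, z up. Starts seated in the grater, under the hand guard. Can be gripped across its 60 mm width from above.
- plate_fine: Fine grating plate, loose, same frame, size, mass and axes as the coarse plate, but with many small (3 mm) holes. Starts in one bay of the caddy.
- plate_slicing: Slicing plate, loose, same frame, size and axes, but with one long slanting slot and blade and no round holes. Lies in the other bay of the caddy and stays there.
- guard: Hand guard, loose, about 90 g, white plastic: a flat foot 50 (x) x 46 (y) mm, 10 mm thick, with a round upright knob on its middle. The knob is 32 mm in diameter from 21 to 53 mm above the origin, on a 20 mm stem. Origin: centre of its underside, z up. Starts standing on the coarse plate, up to 20 mm off its middle along the plate.
- cheese: Bystander: pale yellow loaf of cheese 80 (x) x 150 (y) x 75 mm high beyond the work. Origin: centre of its underside.
- bottle: Bystander: clear bottle with white cap, 64 mm in diameter, 200 mm high, to the right of the work (robot's right, -y). Origin: centre of its underside.
- bowl: Bystander: steel bowl, 110 mm across the rim, 50 mm high, beyond the work. Origin: centre of its underside.
There are look-alikes about, which are no part of the job. What is meant by the guard is not red, and is the smaller of those in its own colour.

How it is judged:
On the way, in this order (a step that is already met when the one before it is completed fails the run):
1. the hand guard stands released on the chopping board (x of guard in the frame of board between -0.125 and 0.125 m and y of guard in the frame of board between -0.077 and 0.077 m and z of guard in the frame of board between 0.008 and 0.016 m and angle between guard's own z axis and vertical below 0.08 rad and linear speed of guard below 0.03 m/s and contact force between the fingers and guard below 0.1 N), for 0.2 s.
2. the coarse plate lies released and flat on the chopping board (x of plate_coarse in the frame of board between -0.11 and 0.11 m and y of plate_coarse in the frame of board between -0.085 and 0.085 m and z of plate_coarse in the frame of board between 0.008 and 0.016 m and angle between plate_coarse's own z axis and vertical below 0.04 rad and linear speed of plate_coarse below 0.03 m/s and contact force between the fingers and plate_coarse below 0.1 N), for 0.2 s.
3. the fine plate lies released and flat in the grater's seat (x of plate_fine in the frame of grater between -0.011 and 0.011 m and y of plate_fine in the frame of grater between -0.011 and 0.011 m and z of plate_fine in the frame of grater between 0.1035 and 0.1085 m and angle between plate_fine's own z axis and vertical below 0.04 rad and angle between the x axis of plate_fine and the x axis of grater, either way round below 0.2 rad and linear speed of plate_fine below 0.03 m/s and contact force between the fingers and plate_fine below 0.1 N), for 0.2 s.
At the end, for the whole second after the job is handed in: Fine plate flat in the grater's seat and coarse plate flat in the bay the fine one left (each within 11 mm, 0.2 rad), slicing plate in its own bay, guard upright on the fine plate (within 38 mm of its middle lengthwise, 14 mm crosswise); all released and at rest (all of step 3 and x of guard in the frame of plate_fine between -0.038 and 0.038 m and y of guard in the frame of plate_fine between -0.014 and 0.014 m and z of guard in the frame of plate_fine between 0.008 and 0.016 m and angle between guard's own z axis and vertical below 0.08 rad and linear speed of each of guard, plate_coarse, plate_slicing below 0.03 m/s and contact force between the fingers and guard below 0.1 N and y of plate_coarse in the frame of caddy between -0.011 and 0.011 m and z of plate_coarse in the frame of caddy between 0.0155 and 0.0205 m and angle between each of plate_coarse, plate_slicing's own z axis and vertical below 0.04 rad and angle between the x axis of each of plate_coarse, plate_slicing and the x axis of caddy, either way round below 0.2 rad and contact force between the fingers and plate_coarse below 0.1 N and y of plate_slicing in the frame of caddy between -0.011 and 0.011 m and z of plate_slicing in the frame of caddy between 0.0155 and 0.0205 m and contact force between the fingers and plate_slicing below 0.1 N and ((x of plate_coarse in the frame of caddy between 0.058 and 0.08 m and x of plate_slicing in the frame of caddy between -0.08 and -0.058 m) or (x of plate_coarse in the frame of caddy between -0.08 and -0.058 m and x of plate_slicing in the frame of caddy between 0.058 and 0.08 m))); the robot touches nothing.
It fails at once if the slicing plate is shifted or lifted from its bay (distance of plate_slicing from where it was at the start of the episode above 0.02 m).
It fails at once if the cheese, the bottle or the bowl is disturbed (distance of any of cheese, bottle, bowl from where it was at the start of the episode above 0.03 m).
It also fails if it takes over 136 s, if anything falls off the work surface, if the arm or the gripper's body presses on something with over 40 N, if the wrist force passes 120 N, or if a joint passes its speed limit or range.

## Working session

There is one attempt and no reset: what is moved stays moved. The work goes in short steps, Python scripts to look and compute and a tool call to move; the robot and the scene stay as the last step left them, time stands still between calls to the robot, and variables do not carry over. Pictures are saved under pics/ and viewed, and the job is handed in when it is done.

Besides the shell and the picture viewer there is one more tool, called in YAML: its name, and indented under it one key for each argument. carry_out: Moves the arm, as the interface text tells. Its arguments: {"type":"object","properties":{"plan":{"type":"string"},"newtons":{"type":"number"}},"required":["plan"]}

```bash
ls; mkdir -p pics; cat > h.py <<'E'
import numpy as np, cv2
from workcell import r
from scipy.spatial.transform import Rotation as R
def pose():
    o=r.get_obs(); T=np.eye(4); T[:3,:3]=R.from_quat(o["orientation"]).as_matrix(); T[:3,3]=o["ee_pos"]; return T,o
def grab(n):
    T,o=pose(); c=r.get_calibration(n); im,d=r.grab_frame(n)
    M=T@np.array(c["mount"]) if n=="wrist" else np.array(c["cam_to_world"])
    return im,d,np.array(c["camera_matrix"]),M
def ray(K,M,u,v,z):
    d=M[:3,:3]@np.linalg.inv(K)@np.array([u,v,1.]); t=(z-M[2,3])/d[2]; return M[:3,3]+t*d
def save(n,im): cv2.imwrite("pics/"+n,im[:,:,::-1])
E
python3 - <<'E'
from h import *
T,o=pose(); print({k:np.round(v,3) for k,v in o.items()},r.pinch_z); print(T.round(3))
for n in ["scene","side","wrist"]:
    im,d,K,M=grab(n); save(n+"0.png",im); np.savez(n+"0.npz",im=im,d=d,K=K,M=M); print(n,K.round(1).tolist(),M.round(3).tolist())
E
```

```text
pics
{'time': np.float64(0.0), 'joint_positions': array([ 0.014,  0.322, -0.07 ,  1.452,  0.023,  1.371, -0.057]), 'qvel': array([ 0.   , -0.001, -0.001, -0.   ,  0.001,  0.   , -0.001]), 'tau': array([-1.0000e-03, -4.9358e+01, -3.8300e-01, -3.1433e+01,  1.3000e-02,
        1.1000e-02,  0.0000e+00]), 'ee_pos': array([ 0.649, -0.   ,  0.23 ]), 'orientation': array([-0.499, -0.5  ,  0.501, -0.5  ]), 'force': array([-0.373, -0.939, -0.537]), 'ft_torque': array([ 0.05 ,  0.064, -0.069]), 'finger_gap': np.float64(0.085)} 0.0187
[[-0.002  1.     0.     0.649]
 [-0.     0.    -1.    -0.   ]
 [-1.    -0.002  0.     0.23 ]
 [ 0.     0.     0.     1.   ]]
scene [[544.2, 0.0, 279.8], [0.0, 544.2, 208.1], [0.0, 0.0, 1.0]] [[0.81, 0.359, -0.463, 1.36], [0.586, -0.475, 0.656, -1.062], [0.015, -0.803, -0.596, 1.027], [0.0, 0.0, 0.0, 1.0]]
side [[478.7, 0.0, 281.9], [0.0, 478.7, 209.2], [0.0, 0.0, 1.0]] [[-0.996, -0.064, 0.063, 0.553], [-0.089, 0.58, -0.809, 1.071], [0.015, -0.812, -0.584, 0.863], [0.0, 0.0, 0.0, 1.0]]
wrist [[300.3, 0.0, 280.4], [0.0, 300.3, 209.3], [0.0, 0.0, 1.0]] [[1.0, -0.0, -0.001, 0.651], [-0.001, -0.956, -0.293, 0.074], [-0.001, 0.293, -0.956, 0.372], [0.0, 0.0, 0.0, 1.0]]
```

View pics/scene0.png

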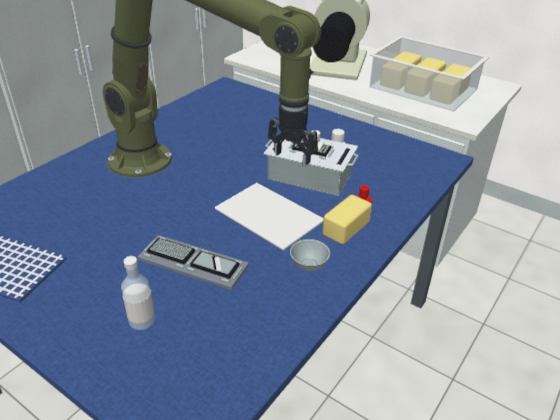

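View pics/side0.png

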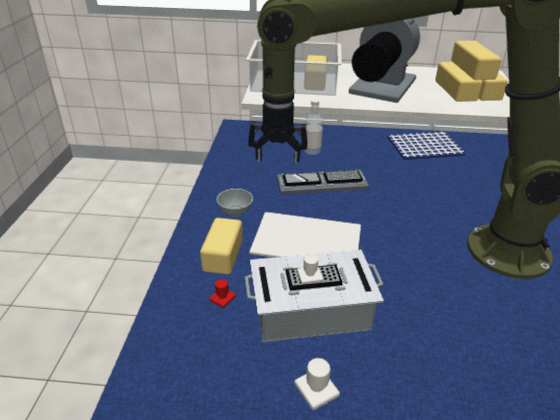

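View pics/wrist0.png

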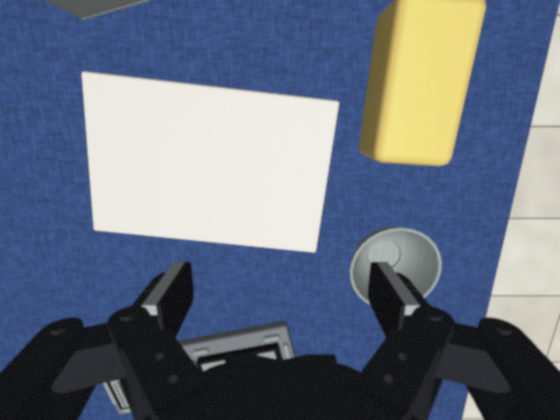

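Scene view: the caddy is at (193,262), with a finely holed plate in its left bay (171,250) and the slotted plate in its right bay (215,263). The board is at (270,214), the grater at (312,165), the bowl at (310,256), the cheese at (347,219) and the bottle at (138,295).
Candidates for the guard in the side view are white on the grater (311,268), a larger white one on the table (317,380), and a red one (222,292). I choose the white one on the grater and will check it in a close crop.

```bash
python3 - <<'E'
from h import *
f=np.load("side0.npz"); im=f["im"]
a=cv2.resize(im[235:410,230:400],None,fx=4.2,fy=3.4,interpolation=cv2.INTER_CUBIC)
a=cv2.resize(im[240:345,235:395],None,fx=5,fy=5,interpolation=cv2.INTER_CUBIC)
b=cv2.resize(im[160:200,265:380],None,fx=6,fy=6,interpolation=cv2.INTER_CUBIC)
save("c1.png",a); save("c2.png",b)
# depth-based points
K,M,d=f["K"],f["M"],f["d"]
v,u=np.mgrid[0:420,0:560]
P=np.stack([(u-K[0,2])/K[0,0]*d,(v-K[1,2])/K[1,1]*d,d],-1)@M[:3,:3].T+M[:3,3]
for nm,(uu,vv) in dict(guard=(311,268),big=(317,380),red=(222,292),cheese=(223,240),gr=(315,270),table=(400,250)).items(): print(nm,P[vv,uu].round(4))
hsv=cv2.cvtColor(im,cv2.COLOR_RGB2HSV)
# grater top: height 0.1..0.112
m=((P[...,2]>0.098)&(P[...,2]<0.114)&(P[...,1]>0.1)&(d>0)&(P[...,0]>0.35)&(P[...,0]<0.9)).astype(np.uint8)
n,l,s,c=cv2.connectedComponentsWithStats(m); print(s[1:][s[1:,4]>200])
pts=P[m>0][:,:2].astype(np.float32); print("top z",np.median(P[m>0][:,2]))
print(cv2.minAreaRect(pts))
E
```

```text
guard [0.5475 0.303  0.1581]
big [0.5229 0.513  0.0635]
red [0.7544 0.2759 0.0359]
cheese [0.7781 0.1278 0.0727]
gr [0.5385 0.2964 0.1469]
table [ 0.3026  0.03   -0.0013]
[[ 244  250  139   66 5614]]
top z 0.10458532276282106
((0.5411930680274963, 0.2803909182548523), (0.3083985149860382, 0.17629936337471008), 13.78115463256836)
```

View pics/c1.png

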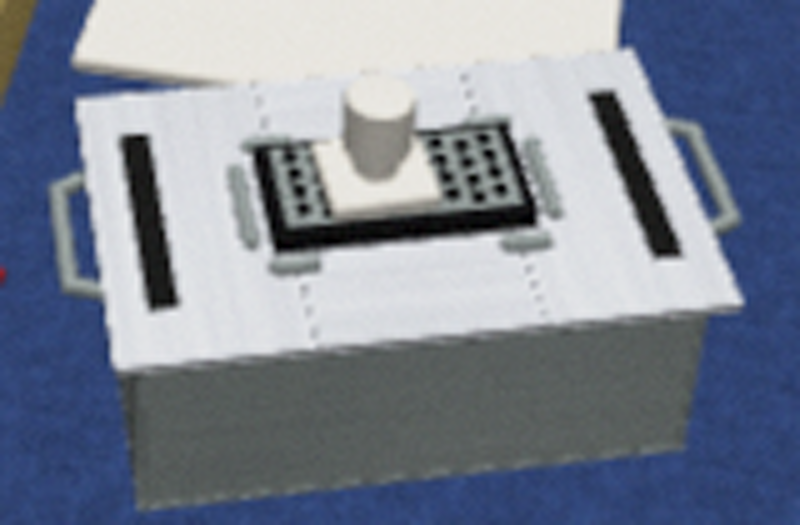

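View pics/c2.png

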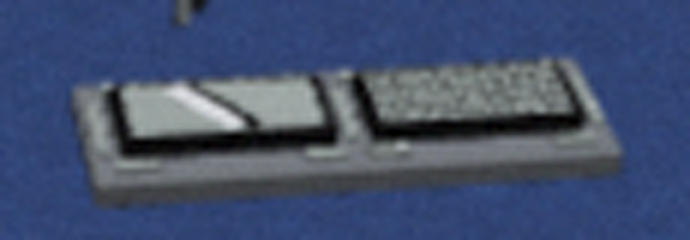

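The crop shows the small white guard on the plate with large holes at c1 (380,150), which confirms the choice. The caddy crop shows the slicing plate on the left at larger x (220,110) and the fine plate on the right at smaller x (470,95).

```bash
python3 - <<'E'
from h import *
def rep(nm,cn,uv,z):
    f=np.load(cn+"0.npz"); K,M=f["K"],f["M"]
    p=np.array([ray(K,M,u,v,z)[:2] for u,v in uv]); e=np.diff(np.vstack([p,p[:1]]),axis=0)
    print(nm,"c",p.mean(0).round(4),"len",np.linalg.norm(e,axis=1).round(3),"ang",np.degrees(np.arctan2(e[:,1],e[:,0])).round(1))
rep("grater","side",[(78/5+235,100/5+240),(632/5+235,50/5+240),(742/5+235,304/5+240),(115/5+235,368/5+240)],.106)
rep("board","wrist",[(83,72),(338,101),(316,252),(94,230)],.012)
rep("caddy","side",[(75/6+265,86/6+160),(560/6+265,60/6+160),(621/6+265,152/6+160),(97/6+265,190/6+160)],.018)
rep("fine","side",[(358/6+265,72/6+160),(565/6+265,62/6+160),(585/6+265,118/6+160),(372/6+265,132/6+160)],.030)
rep("slic","side",[(110/6+265,85/6+160),(325/6+265,74/6+160),(338/6+265,133/6+160),(125/6+265,145/6+160)],.030)
rep("coarse","side",[(252/5+235,146/5+240),(507/5+235,122/5+240),(538/5+235,213/5+240),(278/5+235,240/5+240)],.118)
f=np.load("side0.npz");K,M=f["K"],f["M"]
print("guard knob top", ray(K,M,380/5+235,98/5+240,.118+.053), "foot", np.mean([ray(K,M,x/5+235,y/5+240,.128)[:2] for x,y in [(312,150),(422,136),(440,195),(331,207)]],0))
E
```

```text
grater c [0.5393 0.2832] len [0.27  0.169 0.271 0.168] ang [-166.2  103.6   13.6  -76.6]
board c [0.5641 0.0139] len [0.284 0.187 0.287 0.187] ang [ -6.1 -95.7 173.8  83.3]
caddy c [ 0.528  -0.2799] len [0.279 0.099 0.289 0.106] ang [-167.7  107.3   13.8  -78.1]
fine c [ 0.4574 -0.2948] len [0.118 0.059 0.119 0.062] ang [-168.2   98.2   13.3  -82.1]
slic c [ 0.5916 -0.2657] len [0.121 0.061 0.116 0.062] ang [-167.9   98.1   12.4  -77.5]
coarse c [0.5398 0.2844] len [0.119 0.06  0.116 0.06 ] ang [-166.2  103.    14.2  -74.5]
guard knob top [0.54869051 0.29049398 0.171     ] foot [0.54812539 0.29094235]
```

The poses agree well between the views (lengths to within about 4%, mostly better). Next I move above the grater and turn the jaws across the plate.

carry_out:
  plan: "-0.02 -0.02 -0.04 0 0 0 1; -0.02 -0.02 -0.04 0 0 0 1; -0.02 -0.02 -0.04 0 0 0 1; -0.02 -0.02 -0.04 0 0 0 1; -0.02 -0.02 -0.04 0 0 0 1"

```text
time: 0.65
ee_pos: [0.5488, 0.2014, 0.3319]
orientation: [-0.5, -0.5, 0.5, -0.5]
force: [0.8, -0.5, 0.2]
finger_gap: 0.0853
```

carry_out:
  plan: "0 0 -0.045 8.5 0 0 1; 0 0 0 8.5 0 0 1; 0 0 0 8.5 0 0 1; 0 0 0 8.5 0 0 1; 0 0 0 8.5 0 0 1"

```text
time: 1.15
ee_pos: [0.5498, 0.2441, 0.3309]
orientation: [-0.647, -0.284, 0.648, -0.284]
force: [0.2, -0.3, -0.8]
finger_gap: 0.0855
```

carry_out:
  plan: "0 0 0 8.5 0 0 1; 0 0 0 8.5 0 0 1; 0 0 0 8.5 0 0 1; 0 0 0 8.4 0 0 1; 0 0 0 0 0 0 1"

```text
time: 1.65
ee_pos: [0.5499, 0.2439, 0.331]
orientation: [-0.702, -0.085, 0.702, -0.085]
force: [-0.3, -0.3, -0.7]
finger_gap: 0.0855
```

```bash
cat >> h.py <<'E'
def go(x,y,z,yawdeg):
    "tool-axis shift and x-turn needed; yawdeg = direction of tool y in world"
    T,o=pose(); yw=np.degrees(np.arctan2(T[1,1],T[0,1]))
    print("t",round(float(o["time"]),2),"tcp",T[:3,3].round(4),"yaw",yw.round(2),"tilt",np.degrees(np.arccos(-T[2,0])).round(2))
    print("shift tool",(T[:3,:3].T@(np.array([x,y,z])-T[:3,3])).round(4),"turn x",round((yw-yawdeg+180)%360-180,2))
E
python3 - <<'E'
from h import *
im,d,K,M=grab("wrist"); save("w1.png",im); np.savez("w1.npz",im=im,d=d,K=K,M=M)
go(.5485,.2907,.25,-76.4)
E
```

```text
t 1.7 tcp [0.5499 0.244  0.331 ] yaw -76.04 tilt 0.03
shift tool [ 0.081  -0.0457 -0.01  ] turn x 0.36
```

View pics/w1.png

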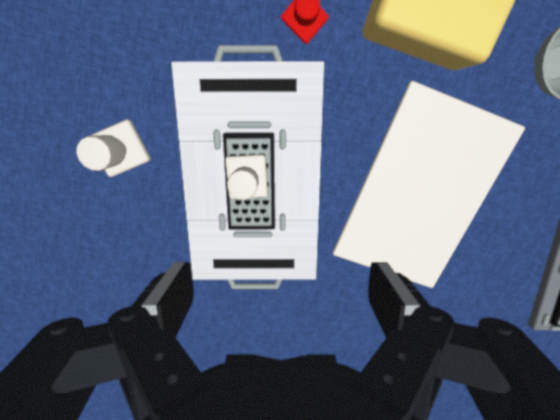

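The wrist view shows the grater centred at about (250,175), the coarse plate at (250,181), the guard knob top at (242,184) and the board on the right at (430,185). The larger look-alike is at (112,150), off the grater.

```bash
python3 - <<'E'
from h import *
f=np.load("w1.npz");im,K,M=f["im"],f["K"],f["M"]
save("w1c.png",cv2.resize(im[110:250,180:330],None,fx=5,fy=4.2*5/4.2,interpolation=cv2.INTER_CUBIC)[:600])
def rep(nm,uv,z):
    p=np.array([ray(K,M,u,v,z)[:2] for u,v in uv]); e=np.diff(np.vstack([p,p[:1]]),axis=0)
    print(nm,"c",p.mean(0).round(4),"len",np.linalg.norm(e,axis=1).round(3),"ang",np.degrees(np.arctan2(e[:,1],e[:,0])).round(1))
rep("grater",[(172,62),(324,62),(317,279),(191,279)],.106)
rep("board",[(412,81),(525,129),(434,288),(334,254)],.012)
rep("coarse",[(223,133),(274,133),(274,228),(229,228)],.118)
print(ray(K,M,242,184,.171))
E
```

```text
grater c [0.5402 0.278 ] len [0.169 0.271 0.173 0.271] ang [ -76.3 -165.9  103.7   13.2]
board c [0.5627 0.0127] len [0.188 0.284 0.189 0.286] ang [-96.8 174.2  83.6  -6.1]
coarse c [0.5417 0.2787] len [0.058 0.116 0.057 0.116] ang [ -76.3 -166.6  103.7   14.2]
[0.55066691 0.28387887 0.171     ]
```

View pics/w1c.png

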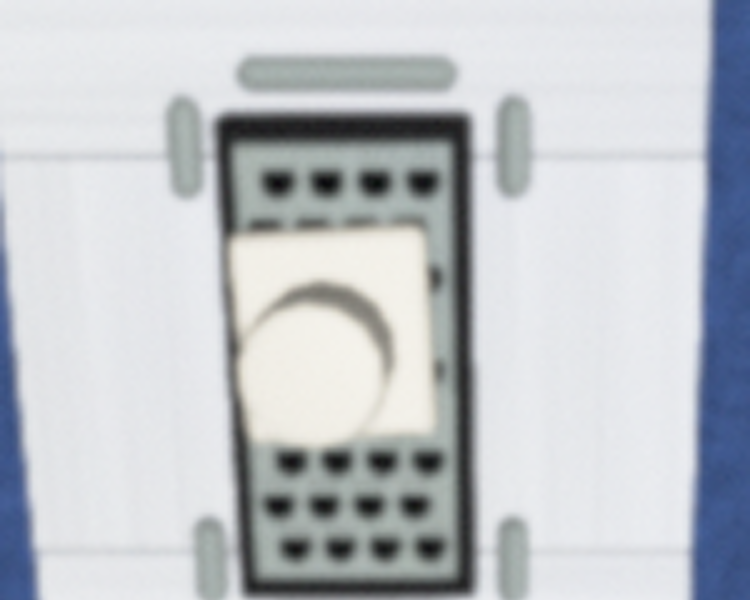

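carry_out:
  plan: "0.02 -0.042 -0.01 -0.4 0 0 1; 0.045 0 0 0 0 0 1; 0.04 0 0 0 0 0 1; 0.03 0 0 0 0 0 1; 0 0 0 0 0 0 1"

```text
time: 2.2
ee_pos: [0.5469, 0.2855, 0.1909]
orientation: [-0.698, -0.087, 0.705, -0.09]
force: [-0.2, -0.6, -0.3]
finger_gap: 0.0855
```

```bash
python3 - <<'E'
from h import *
go(.5495,.287,.134,-76.4)
im,d,K,M=grab("wrist"); save("w2.png",im)
im,d,K,M=grab("side"); save("s2.png",cv2.resize(im[180:345,235:395],None,fx=3.6,fy=3.6))
E
```

```text
t 2.2 tcp [0.5469 0.2855 0.1909] yaw -75.64 tilt 0.57
shift tool [ 0.0569 -0.0009 -0.0035] turn x 0.76
```

View pics/w2.png

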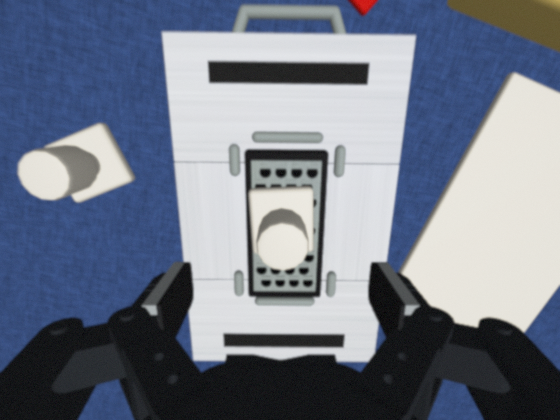

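View pics/s2.png

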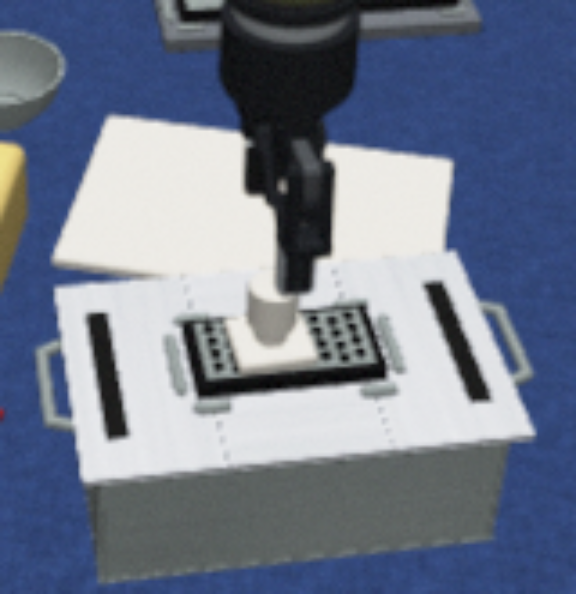

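The wrist view shows the knob at (282,245), laterally centred between the fingers, so I descend and grip.

carry_out:
  plan: "0.03 -0.001 -0.003 0.7 0 0 1; 0.026 0 0 0 0 0 1; 0 0 0 0 0 0 1"

```text
time: 2.6
ee_pos: [0.5517, 0.2884, 0.1393]
orientation: [-0.701, -0.083, 0.703, -0.084]
force: [-1.1, -1.2, -0.4]
finger_gap: 0.0853
```

carry_out:
  plan: "0 0 0 0 0 0 -1; 0 0 0 0 0 0 -1; 0 0 0 0 0 0 -1; 0 0 0 0 0 0 -1; 0 0 0 0 0 0 -1"
  newtons: 30

```text
time: 3.1
ee_pos: [0.5534, 0.2893, 0.1422]
orientation: [0.703, 0.083, -0.701, 0.083]
force: [-0.7, -0.2, 4.8]
finger_gap: 0.0314
```

carry_out:
  plan: "0 0 0 0 0 0 -1; 0 0 0 0 0 0 -1; 0 0 0 0 0 0 -1; 0 0 0 0 0 0 -1; 0 0 0 0 0 0 -1"

```text
time: 3.6
ee_pos: [0.5534, 0.2893, 0.1422]
orientation: [0.703, 0.083, -0.701, 0.083]
force: [-0.5, -0.8, 6.4]
finger_gap: 0.0308
```

```bash
python3 - <<'E'
from h import *
go(.5495,.287,.134,-76.4)
im,d,K,M=grab("side"); save("s3.png",cv2.resize(im[180:345,235:395],None,fx=3.6,fy=3.6))
E
```

```text
t 3.6 tcp [0.5534 0.2893 0.1422] yaw -76.52 tilt 0.17
shift tool [0.0082 0.0013 0.0043] turn x -0.12
```

View pics/s3.png

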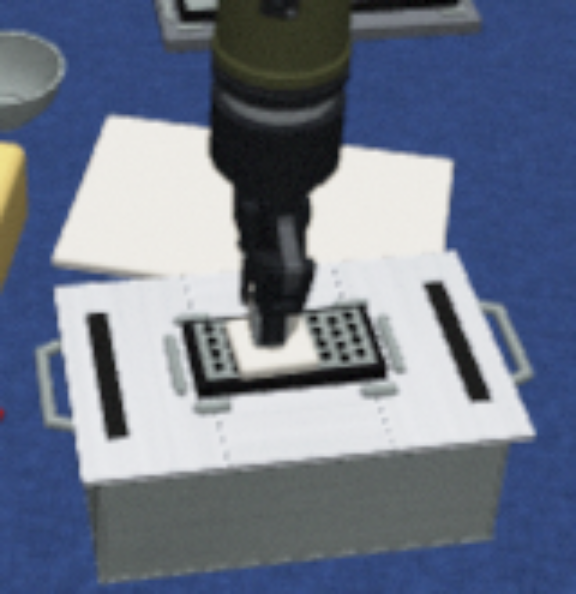

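The guard is gripped: the gap is 31 mm on the 32 mm knob. Next I lift it and carry it to the board.

carry_out:
  plan: "-0.01 0 0 0 0 0 -1; -0.03 0 0 0 0 0 -1; -0.04 0 0 0 0 0 -1; -0.03 0 0 0 0 0 -1; 0 0 0 0 0 0 -1"

```text
time: 4.15
ee_pos: [0.5545, 0.2903, 0.2563]
orientation: [0.705, 0.084, -0.699, 0.082]
force: [0.8, 0.7, -0.5]
finger_gap: 0.031
```

```bash
python3 - <<'E'
from h import *
go(.4675,.026,.24,-96)
im,d,K,M=grab("side"); save("s4.png",im); np.savez("s4.npz",im=im,d=d,K=K,M=M)
E
```

```text
t 4.15 tcp [0.5545 0.2903 0.2563] yaw -76.51 tilt 0.53
shift tool [0.0144 0.2367 0.1463] turn x 19.49
```

View pics/s4.png

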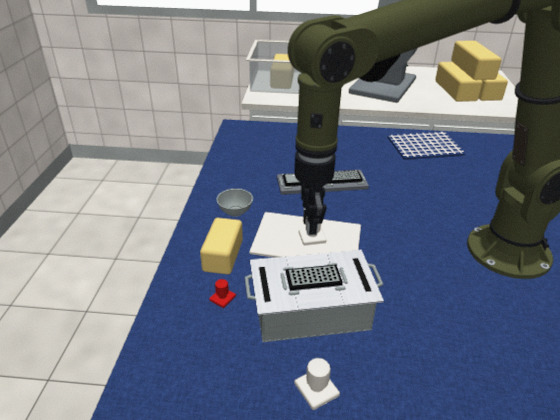

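carry_out:
  plan: "0 0.034 0.021 0 0 0 -1; 0 0.034 0.021 0 0 0 -1; 0 0.034 0.021 0 0 0 -1; 0 0.034 0.021 0 0 0 -1; 0 0.034 0.021 0 0 0 -1"

```text
time: 4.7
ee_pos: [0.4882, 0.0974, 0.2486]
orientation: [-0.701, -0.083, 0.703, -0.083]
force: [1.0, -0.7, -0.7]
finger_gap: 0.031
```

carry_out:
  plan: "0 0.034 0.021 0 0 0 -1; 0 0.034 0.021 6.5 0 0 -1; 0 0 0 6.5 0 0 -1; 0 0 0 6.5 0 0 -1; 0 0 0 0 0 0 -1"

```text
time: 5.2
ee_pos: [0.4639, 0.0228, 0.249]
orientation: [-0.705, 0.038, 0.707, 0.037]
force: [-0.4, 0.1, -1.0]
finger_gap: 0.0309
```

```bash
python3 - <<'E'
from h import *
f=np.load("s4.npz"); im4=f["im"]
save("s4c.png",cv2.resize(im4[205:335,235:395],None,fx=4.5,fy=4.5,interpolation=cv2.INTER_CUBIC))
go(.4675,.026,.04,-96)
im,d,K,M=grab("wrist"); save("w5.png",im); np.savez("w5.npz",im=im,K=K,M=M)
im,d,K,M=grab("side"); save("s5.png",cv2.resize(im[120:320,200:420],None,fx=3,fy=3,interpolation=cv2.INTER_CUBIC)); np.savez("s5.npz",im=im,K=K,M=M)
E
```

```text
t 5.2 tcp [0.4639 0.0228 0.249 ] yaw -96.07 tilt 0.15
shift tool [ 0.209  -0.0037 -0.0037] turn x -0.07
```

View pics/w5.png

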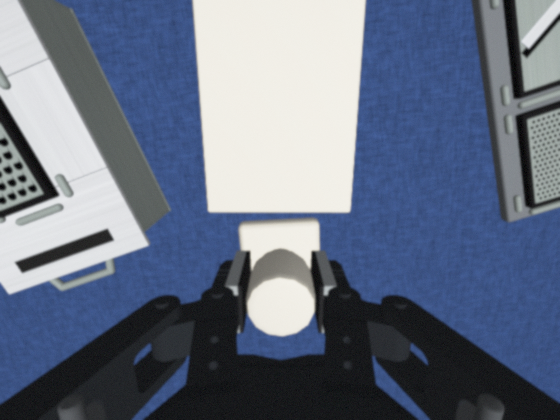

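View pics/s5.png

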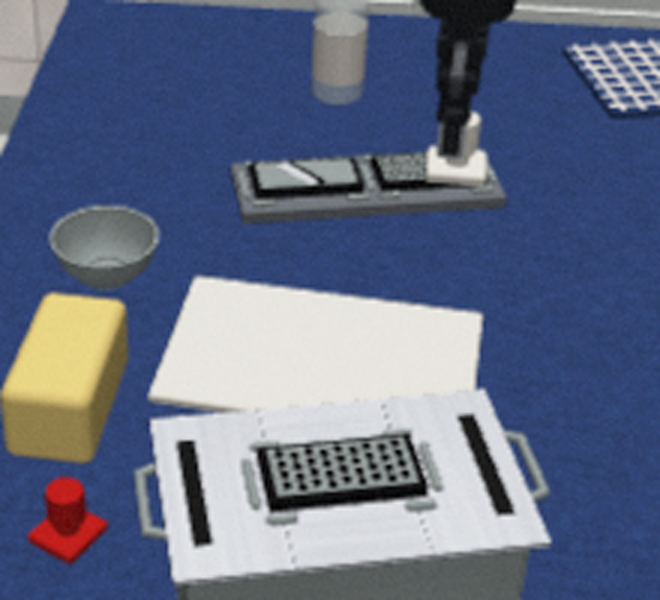

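View pics/s4c.png

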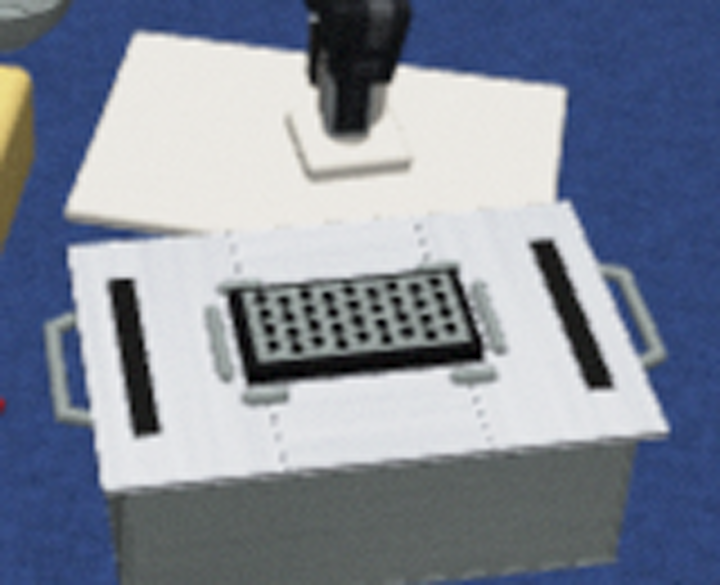

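```bash
python3 - <<'E'
from h import *
f=np.load("w5.npz");K,M=f["K"],f["M"]
for p in [(208,212),(351,212)]: print("w",ray(K,M,*p,.012).round(4))
f=np.load("s5.npz");K,M=f["K"],f["M"]
A,B,C=[ray(K,M,x/3+200,y/3+120,.012)[:2] for x,y in [(197,276),(483,314),(150,400)]]
print(A,B,C,"c",(B+C)/2,np.linalg.norm(A-B),np.linalg.norm(A-C),np.degrees(np.arctan2(*(A-B)[::-1])))
def rep(nm,uv,z):
    p=np.array([ray(K,M,u/3+200,v/3+120,z)[:2] for u,v in uv]); e=np.diff(np.vstack([p,p[:1]]),axis=0)
    print(nm,"c",p.mean(0).round(4),"len",np.linalg.norm(e,axis=1).round(3),"ang",np.degrees(np.arctan2(e[:,1],e[:,0])).round(1))
rep("coarse",[(258,446),(409,432),(428,495),(270,510)],.118)
rep("grater",[(151,421),(488,391),(551,545),(174,581)],.106)
E
```

```text
w [0.4299 0.1223 0.012 ]
w [ 0.4097 -0.0657  0.012 ]
[ 0.69263456 -0.08937256] [ 0.40801505 -0.05737414] [0.71258605 0.10330517] c [0.56030055 0.02296552] 0.286412573501601 0.19370794928600135 -6.414557416389879
coarse c [0.5397 0.2869] len [0.118 0.068 0.117 0.068] ang [-166.3  101.5   13.4  -78. ]
grater c [0.5385 0.2844] len [0.274 0.17  0.271 0.167] ang [-166.3  102.6   13.1  -76.4]
```

carry_out:
  plan: "0.045 -0.0075 -0.008 0 0 0 -1; 0.045 0 0 0 0 0 -1; 0.045 0 0 0 0 0 -1; 0.04 0 0 0 0 0 -1; 0 0 0 0 0 0 -1"

```text
time: 5.8
ee_pos: [0.4683, 0.0295, 0.0697]
orientation: [-0.702, 0.037, 0.711, 0.035]
force: [-0.7, 0.0, -1.1]
finger_gap: 0.0313
```

carry_out:
  plan: "0.01 0 0 0 0 0 -1; 0 0 0 0 0 0 -1; 0 0 0 0 0 0 -1; 0 0 0 0 0 0 -1"

```text
time: 6.2
ee_pos: [0.4751, 0.0299, 0.067]
orientation: [0.707, -0.037, -0.705, -0.037]
force: [-0.2, -0.1, -0.9]
finger_gap: 0.0312
```

```bash
python3 - <<'E'
from h import *
go(.473,.0295,.0362,-96)
im,d,K,M=grab("side"); save("s6.png",cv2.resize(im[120:320,200:420],None,fx=3,fy=3,interpolation=cv2.INTER_CUBIC))
E
```

```text
t 6.2 tcp [0.4751 0.0299 0.067 ] yaw -96.0 tilt 0.19
shift tool [0.0308 0.0007 0.0021] turn x -0.0
```

View pics/s6.png

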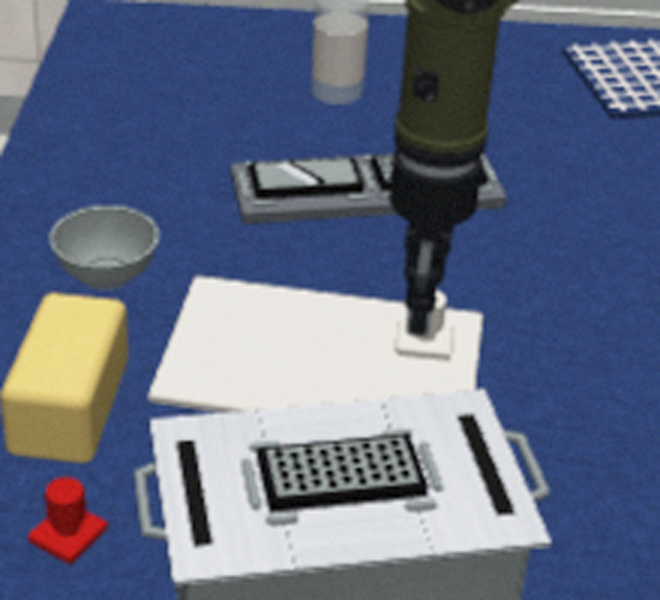

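carry_out:
  plan: "0.014 0 0.001 0 0 0 -1; 0.012 0 0 0 0 0 -1; 0 0 0 0 0 0 -1; 0 0 0 0 0 0 -1; 0 0 0 0 0 0 -1"

```text
time: 6.75
ee_pos: [0.4732, 0.0299, 0.0398]
orientation: [0.706, -0.037, -0.706, -0.037]
force: [-0.3, 0.1, -1.2]
finger_gap: 0.0309
```

carry_out:
  plan: "0.003 0 0 0 0 0 -1; 0 0 0 0 0 0 -1; 0.002 0 0 0 0 0 -1; 0 0 0 0 0 0 -1; 0 0 0 0 0 0 -1"

```text
time: 7.25
ee_pos: [0.4728, 0.0299, 0.0361]
orientation: [-0.706, 0.037, 0.706, 0.037]
force: [-6.1, 0.3, 13.5]
finger_gap: 0.0318
```

carry_out:
  plan: "-0.001 0 0 0 0 0 -0.5; 0 0 0 0 0 0 0; 0 0 0 0 0 0 0.5; 0 0 0 0 0 0 1; 0 0 0 0 0 0 1"

```text
time: 7.75
ee_pos: [0.4727, 0.0298, 0.0352]
orientation: [-0.706, 0.037, 0.706, 0.037]
force: [0.2, -0.1, -0.1]
finger_gap: 0.0836
```

carry_out:
  plan: "0 0 0 0 0 0 1; 0 0 0 0 0 0 1; -0.015 0 0 0 0 0 1; -0.03 0 0 0 0 0 1; -0.04 0 0 0 0 0 1"

```text
time: 8.25
ee_pos: [0.471, 0.0297, 0.1196]
orientation: [-0.705, 0.037, 0.708, 0.037]
force: [1.2, 0.2, -0.3]
finger_gap: 0.0852
```

carry_out:
  plan: "-0.04 0 0 0 0 0 1; -0.04 0 0 0 0 0 1; -0.04 0 0 0 0 0 1; 0 0 0 0 0 0 1; 0 0 0 0 0 0 1"

```text
time: 8.75
ee_pos: [0.4732, 0.03, 0.2412]
orientation: [0.707, -0.037, -0.705, -0.037]
force: [-0.4, -0.4, -0.6]
finger_gap: 0.0857
```

```bash
python3 - <<'E'
from h import *
go(.540,.285,.25,-76.4)
im,d,K,M=grab("side"); save("s7.png",cv2.resize(im[120:320,200:420],None,fx=3,fy=3,interpolation=cv2.INTER_CUBIC));np.savez("s7.npz",im=im,K=K,M=M)
im,d,K,M=grab("wrist"); save("w7.png",im);np.savez("w7.npz",im=im,K=K,M=M)
E
```

```text
t 8.75 tcp [0.4732 0.03   0.2412] yaw -96.02 tilt 0.13
shift tool [-0.0086 -0.2606 -0.0397] turn x -19.62
```

View pics/s7.png

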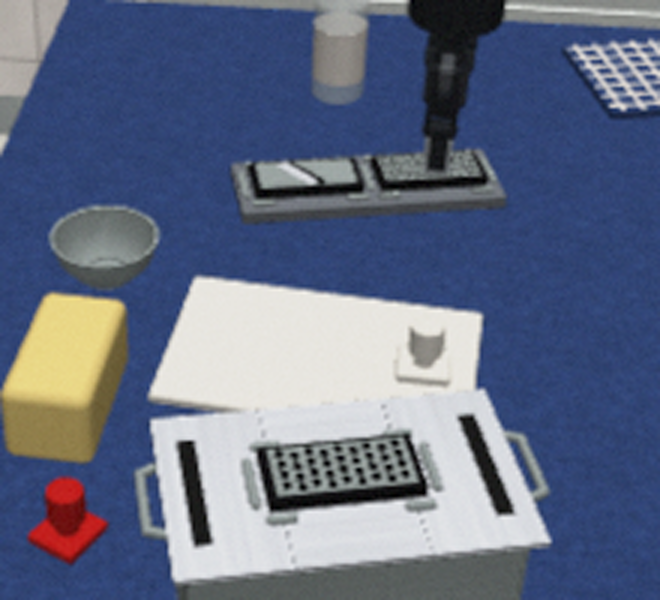

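View pics/w7.png

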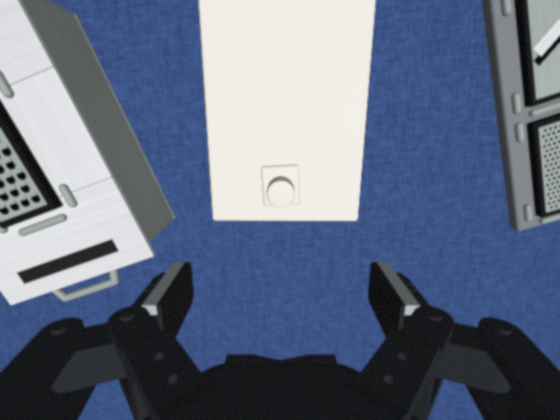

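The guard stands upright on the board at wrist (281,186), well inside the edges, and is released. Next is the coarse plate.

carry_out:
  plan: "0 -0.037 -0.0055 0 0 0 1; 0 -0.037 -0.0055 0 0 0 1; 0 -0.037 -0.0055 0 0 0 1; 0 -0.037 -0.0055 0 0 0 1; 0 -0.037 -0.0055 0 0 0 1"

```text
time: 9.35
ee_pos: [0.5188, 0.212, 0.2382]
orientation: [-0.705, 0.038, 0.707, 0.037]
force: [-0.1, -0.5, 0.3]
finger_gap: 0.0853
```

carry_out:
  plan: "0 -0.037 -0.0055 -6.5 0 0 1; 0 -0.037 -0.0055 -6.5 0 0 1; 0 0 0 -6.6 0 0 1; 0 0 0 0 0 0 1; 0 0 0 0 0 0 1"

```text
time: 9.85
ee_pos: [0.5337, 0.283, 0.2387]
orientation: [-0.701, -0.082, 0.703, -0.083]
force: [0.5, -1.0, -1.1]
finger_gap: 0.0857
```

```bash
python3 - <<'E'
from h import *
go(.540,.284,.125,-76.4)
im,d,K,M=grab("wrist"); save("w8.png",im);np.savez("w8.npz",im=im,K=K,M=M)
E
```

```text
t 9.85 tcp [0.5337 0.283  0.2387] yaw -76.63 tilt 0.17
shift tool [ 0.1137  0.0003 -0.0066] turn x -0.23
```

View pics/w8.png

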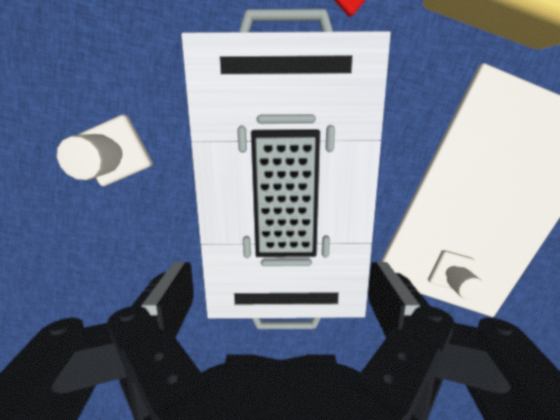

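carry_out:
  plan: "0.035 0 -0.0065 0 0 0 1; 0.04 0 0 0 0 0 1; 0.034 0 0 0 0 0 1; 0 0 0 0 0 0 1; 0 0 0 0 0 0 1"

```text
time: 10.4
ee_pos: [0.5405, 0.2849, 0.1317]
orientation: [-0.702, -0.083, 0.702, -0.083]
force: [-0.1, 0.5, 1.1]
finger_gap: 0.0856
```

```bash
python3 - <<'E'
from h import *
go(.540,.284,.110,-76.4)
im,d,K,M=grab("wrist"); save("w9.png",im);np.savez("w9.npz",im=im,K=K,M=M)
im,d,K,M=grab("side"); save("s9.png",cv2.resize(im[210:340,235:395],None,fx=4.5,fy=4.5,interpolation=cv2.INTER_CUBIC))
E
```

```text
t 10.4 tcp [0.5405 0.2849 0.1317] yaw -76.54 tilt 0.04
shift tool [0.0217 0.0007 0.0007] turn x -0.14
```

View pics/w9.png

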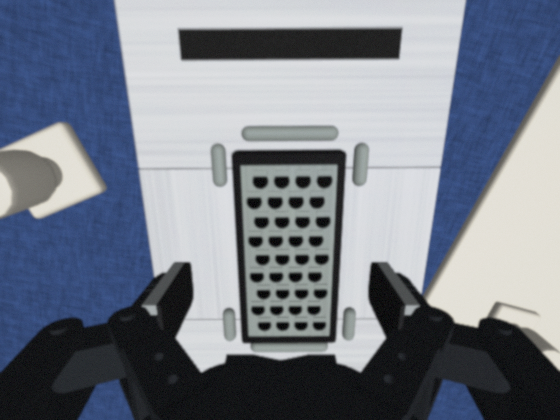

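View pics/s9.png

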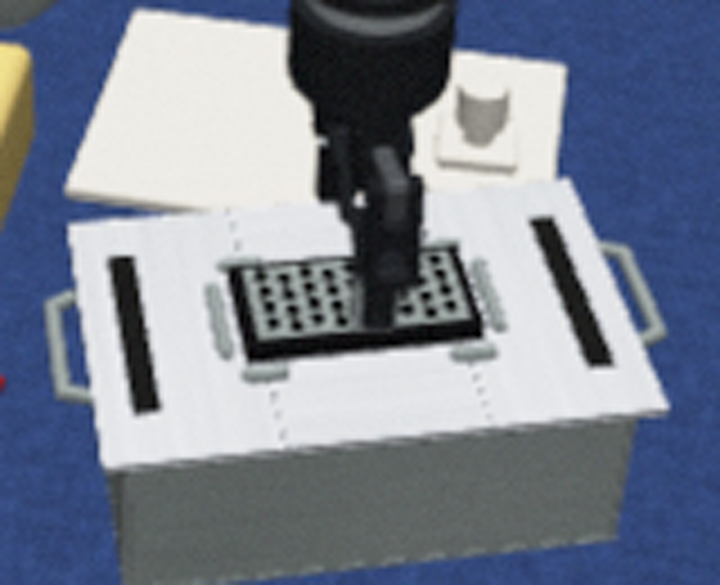

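carry_out:
  plan: "0.01 0 0 0 0 0 1; 0.008 0 0 0 0 0 1; 0 0 0 0 0 0 0.7; 0 0 0 0 0 0 0.7; 0 0 0 0 0 0 0.7"

```text
time: 11.0
ee_pos: [0.5404, 0.2859, 0.1135]
orientation: [0.702, 0.084, -0.702, 0.084]
force: [-0.5, -0.5, 0.2]
finger_gap: 0.0727
```

```bash
python3 - <<'E'
from h import *
go(.540,.284,.110,-76.4)
im,d,K,M=grab("side"); save("s10.png",cv2.resize(im[210:340,235:395],None,fx=4.5,fy=4.5,interpolation=cv2.INTER_CUBIC))
E
```

```text
t 11.0 tcp [0.5404 0.2859 0.1135] yaw -76.42 tilt 0.02
shift tool [0.0035 0.0017 0.0009] turn x -0.02
```

View pics/s10.png

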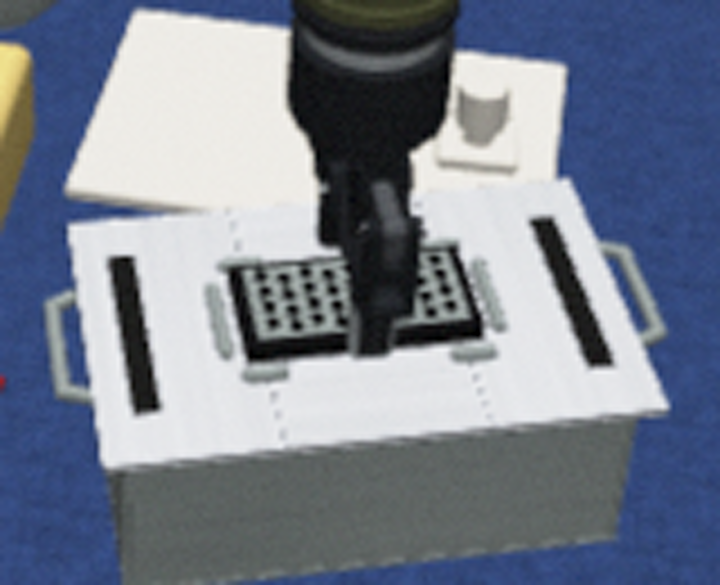

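The near finger is outside the plate's near edge, about mid-length at (370,350). Now I close.

carry_out:
  plan: "0.001 0 0 0 0 0 0.5; 0 0 0 0 0 0 0.2; 0 0 0 0 0 0 0; 0 0 0 0 0 0 -0.3; 0 0 0 0 0 0 -0.3"
  newtons: 40

```text
time: 11.55
ee_pos: [0.5436, 0.2865, 0.1176]
orientation: [0.705, 0.084, -0.699, 0.083]
force: [-1.7, -2.4, 17.6]
finger_gap: 0.0299
```

carry_out:
  plan: "0 0 0 0 0 0 -1; 0 0 0 0 0 0 -1; 0 0 0 0 0 0 -1"

```text
time: 11.85
ee_pos: [0.5444, 0.2873, 0.1181]
orientation: [0.706, 0.084, -0.698, 0.082]
force: [0.5, -1.6, 17.5]
finger_gap: -0.0001
```

```bash
python3 - <<'E'
from h import *
go(.540,.284,.110,-76.4)
im,d,K,M=grab("side"); save("s11.png",cv2.resize(im[210:340,235:395],None,fx=4.5,fy=4.5,interpolation=cv2.INTER_CUBIC))
im,d,K,M=grab("wrist"); save("w11.png",im);np.savez("w11.npz",im=im,K=K,M=M)
E
```

```text
t 11.85 tcp [0.5444 0.2873 0.1181] yaw -76.45 tilt 0.62
shift tool [0.008  0.0022 0.0051] turn x -0.05
```

View pics/s11.png

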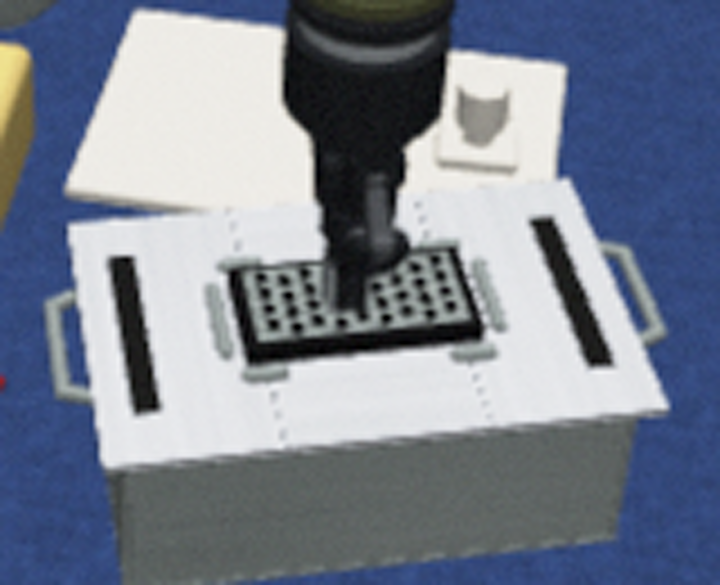

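View pics/w11.png

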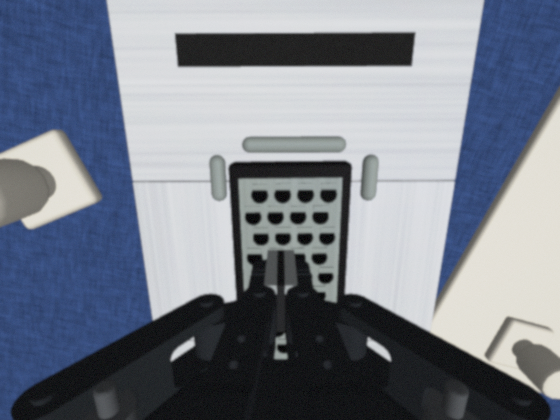

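The fingers rode over the plate's top. The tips sit well back from the TCP when open, so I have to go lower. I lift, reopen and go about 12 mm deeper.

carry_out:
  plan: "-0.01 0 0.002 0 0 0 -1; -0.015 0 0 0 0 0 1; 0 0 0 0 0 0 1; 0 0 0 0 0 0 1; 0 0 0 0 0 0 1"

```text
time: 12.45
ee_pos: [0.5379, 0.285, 0.1365]
orientation: [-0.702, -0.083, 0.703, -0.084]
force: [0.1, 0.8, -0.8]
finger_gap: 0.0583
```

```bash
python3 - <<'E'
from h import *
go(.540,.2855,.102,-76.4)
E
```

```text
t 12.45 tcp [0.5379 0.285  0.1365] yaw -76.41 tilt 0.08
shift tool [ 0.0345  0.     -0.0022] turn x -0.01
```

carry_out:
  plan: "0 0 -0.002 0 0 0 1; 0 0 0 0 0 0 1; 0.018 0 0 0 0 0 1; 0.016 0 0 0 0 0 1; 0 0 0 0 0 0 0.8"

```text
time: 12.95
ee_pos: [0.5383, 0.2846, 0.1]
orientation: [-0.7, -0.083, 0.704, -0.084]
force: [-0.2, -0.4, -0.6]
finger_gap: 0.077
```

carry_out:
  plan: "0 0 0 0 0 0 0.7; 0 0 0 0 0 0 0.7; 0 0 0 0 0 0 0.7"

```text
time: 13.25
ee_pos: [0.5408, 0.2861, 0.1042]
orientation: [0.703, 0.084, -0.702, 0.083]
force: [0.1, -0.1, 0.4]
finger_gap: 0.0726
```

```bash
python3 - <<'E'
from h import *
go(.540,.2855,.102,-76.4)
im,d,K,M=grab("side"); save("s12.png",cv2.resize(im[210:340,235:395],None,fx=4.5,fy=4.5,interpolation=cv2.INTER_CUBIC))
E
```

```text
t 13.25 tcp [0.5408 0.2861 0.1042] yaw -76.41 tilt 0.08
shift tool [0.0022 0.0004 0.0009] turn x -0.01
```

View pics/s12.png

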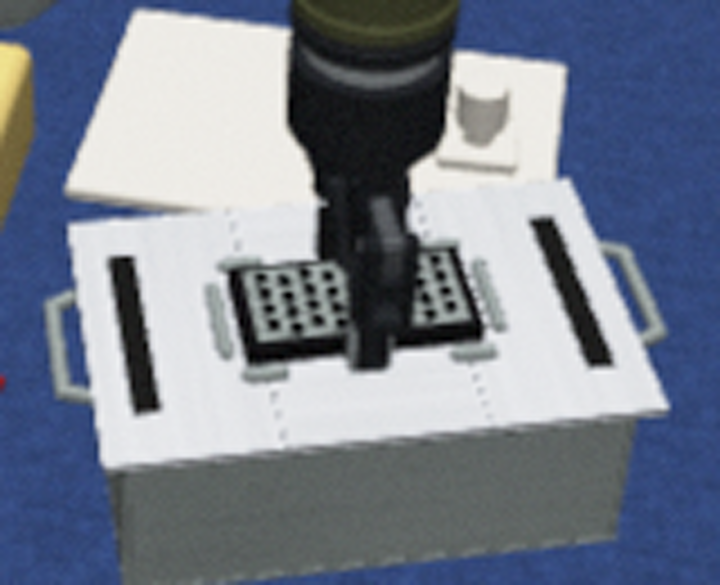

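carry_out:
  plan: "0.002 0 0 0 0 0 0.7; 0 0 0 0 0 0 0.7; 0 0 0 0 0 0 0.7"

```text
time: 13.6
ee_pos: [0.5403, 0.2858, 0.1014]
orientation: [0.702, 0.084, -0.702, 0.084]
force: [0.6, -0.0, 0.2]
finger_gap: 0.0723
```

carry_out:
  plan: "0 0 0 0 0 0 0.5; 0 0 0 0 0 0 0.4; 0 0 0 0 0 0 0.3; 0 0 0 0 0 0 0.2; 0 0 0 0 0 0 0.2"

```text
time: 14.1
ee_pos: [0.5409, 0.2847, 0.1019]
orientation: [0.702, 0.083, -0.702, 0.084]
force: [-0.6, -3.8, 6.0]
finger_gap: 0.059
```

carry_out:
  plan: "0 0 0 0 0 0 -1; 0 0 0 0 0 0 -1; 0 0 0 0 0 0 -1; -0.003 0 0 0 0 0 -1; 0 0 0 0 0 0 -1"

```text
time: 14.6
ee_pos: [0.5403, 0.2847, 0.1038]
orientation: [-0.702, -0.083, 0.702, -0.084]
force: [1.0, -5.7, -0.3]
finger_gap: 0.059
```

```bash
python3 - <<'E'
from h import *
go(.540,.2855,.102,-76.4)
im,d,K,M=grab("wrist"); save("w13.png",im); np.savez("w13.npz",im=im,K=K,M=M)
im,d,K,M=grab("side"); save("s13.png",cv2.resize(im[210:340,235:395],None,fx=4.5,fy=4.5,interpolation=cv2.INTER_CUBIC))
E
```

```text
t 14.6 tcp [0.5403 0.2847 0.1038] yaw -76.46 tilt 0.09
shift tool [ 0.0018 -0.0009  0.0001] turn x -0.06
```

View pics/w13.png

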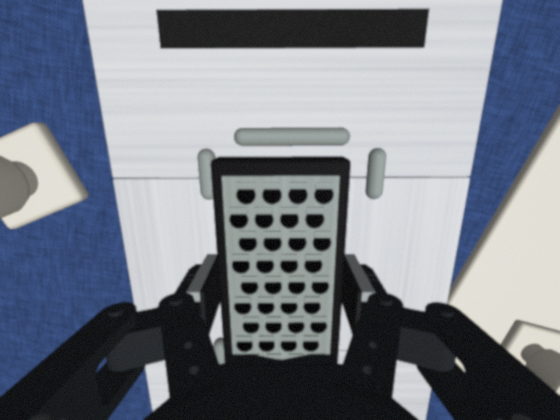

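View pics/s13.png

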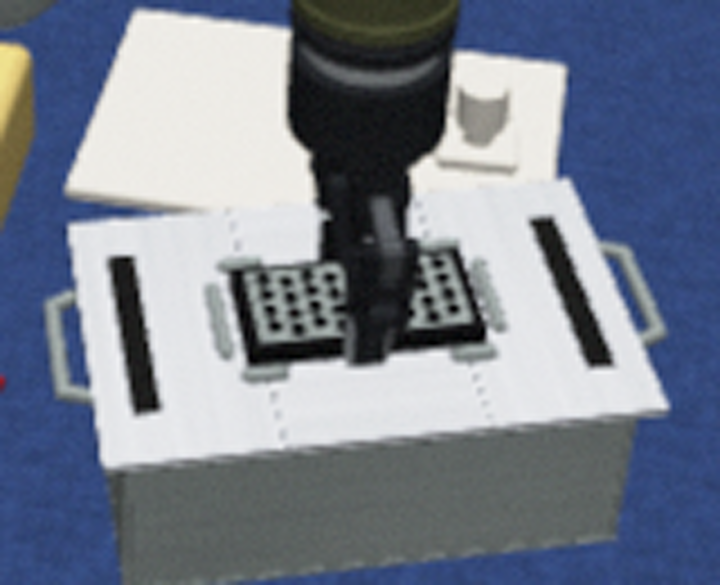

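The plate is gripped (gap 59 mm). In the wrist view it spans columns 213–350 between retainers at 208 and 377, so gripping pushed it about 5 mm to +y against one retainer. The wrist camera was therefore right about y and the side camera about 5 mm off, so I will place by the wrist view. Lifting.

carry_out:
  plan: "-0.005 0.003 0 0 0 0 -1; -0.015 0 0 0 0 0 -1; -0.03 0 0 0 0 0 -1; -0.04 0 0 0 0 0 -1; -0.03 0 0 0 0 0 -1"

```text
time: 15.2
ee_pos: [0.541, 0.2849, 0.2281]
orientation: [0.703, 0.085, -0.701, 0.083]
force: [0.9, 1.4, -2.3]
finger_gap: 0.0586
```

```bash
python3 - <<'E'
from h import *
go(.623,.0065,.22,-96.2)
im,d,K,M=grab("wrist"); save("w14.png",im); np.savez("w14.npz",im=im,K=K,M=M)
E
```

```text
t 15.2 tcp [0.541  0.2849 0.2281] yaw -76.33 tilt 0.24
shift tool [ 0.0074  0.2899 -0.0139] turn x 19.87
```

View pics/w14.png

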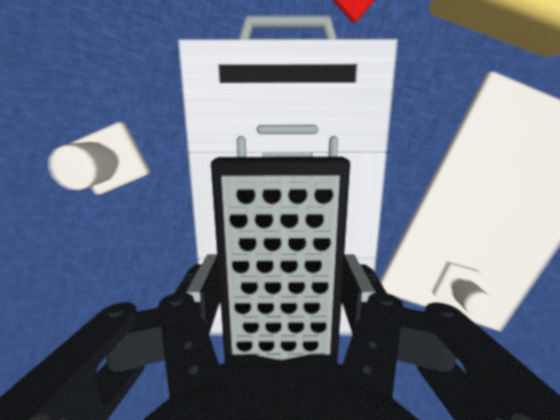

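carry_out:
  plan: "0 0.041 -0.002 0 0 0 -1; 0 0.041 -0.002 0 0 0 -1; 0 0.041 -0.002 0 0 0 -1; 0 0.041 -0.002 0 0 0 -1; 0 0.041 -0.002 0 0 0 -1"

```text
time: 15.75
ee_pos: [0.5993, 0.086, 0.2256]
orientation: [0.703, 0.085, -0.701, 0.084]
force: [-0.1, 0.0, -1.8]
finger_gap: 0.0589
```

carry_out:
  plan: "0 0.041 -0.002 0 0 0 -1; 0 0.041 -0.002 6.5 0 0 -1; 0 0 0 6.7 0 0 -1; 0 0 0 6.7 0 0 -1; 0 0 0 0 0 0 -1"

```text
time: 16.25
ee_pos: [0.6224, 0.0083, 0.2252]
orientation: [0.706, -0.038, -0.706, -0.039]
force: [0.3, 1.2, -1.3]
finger_gap: 0.0588
```

carry_out:
  plan: "0.035 0 0 0 0 0 -1; 0.045 0 0 0 0 0 -1; 0.035 0 0 0 0 0 -1; 0 0 0 0 0 0 -1; 0 0 0 0 0 0 -1"

```text
time: 16.75
ee_pos: [0.6224, 0.0082, 0.1102]
orientation: [0.706, -0.038, -0.706, -0.038]
force: [1.1, -0.5, -1.2]
finger_gap: 0.0589
```

```bash
python3 - <<'E'
from h import *
go(.623,.0065,.0075,-96.2)
im,d,K,M=grab("wrist"); save("w15.png",im); np.savez("w15.npz",im=im,K=K,M=M)
E
```

```text
t 16.75 tcp [0.6224 0.0082 0.1102] yaw -96.16 tilt 0.04
shift tool [ 0.1027  0.0016 -0.0008] turn x 0.04
```

View pics/w15.png

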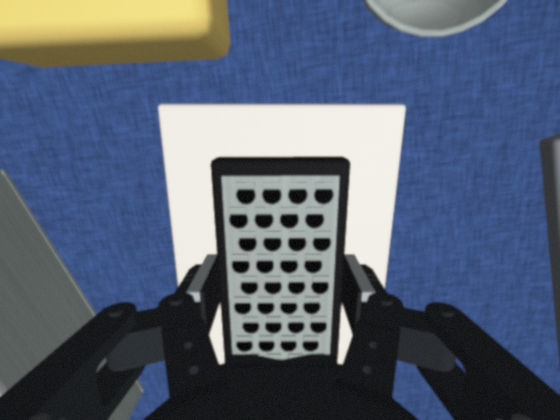

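carry_out:
  plan: "0.035 0 0 0 0 0 -1; 0.035 0 0 0 0 0 -1; 0.02 0 0 0 0 0 -1; 0 0 0 0 0 0 -1; 0 0 0 0 0 0 -1"

```text
time: 17.3
ee_pos: [0.6242, 0.0074, 0.022]
orientation: [0.707, -0.039, -0.705, -0.039]
force: [1.0, 1.1, -1.2]
finger_gap: 0.059
```

carry_out:
  plan: "0.006 0 0 0 0 0 -1; 0 0 0 0 0 0 -1; 0 0 0 0 0 0 -1; 0.003 0 0 0 0 0 -1; 0 0 0 0 0 0 -1"

```text
time: 17.8
ee_pos: [0.6219, 0.0072, 0.0102]
orientation: [-0.706, 0.039, 0.706, 0.039]
force: [-0.5, 0.1, -0.8]
finger_gap: 0.0589
```

carry_out:
  plan: "0.002 0 0 0 0 0 -1; 0 0 0 0 0 0 -1; 0.001 0 0 0 0 0 -1; 0 0 0 0 0 0 -1; 0 0 0 0 0 0 -1"

```text
time: 18.3
ee_pos: [0.6221, 0.0072, 0.0079]
orientation: [0.706, -0.039, -0.706, -0.039]
force: [-3.0, 0.3, 4.8]
finger_gap: 0.0589
```

carry_out:
  plan: "0 0 0 0 0 0 0.5; 0 0 0 0 0 0 0.6; 0 0 0 0 0 0 1; 0 0 0 0 0 0 1; 0 0 0 0 0 0 1"

```text
time: 18.8
ee_pos: [0.6221, 0.0072, 0.0073]
orientation: [0.706, -0.039, -0.706, -0.039]
force: [-1.4, 0.3, -0.0]
finger_gap: 0.0856
```

carry_out:
  plan: "-0.02 0 0 0 0 0 1; -0.04 0 0 0 0 0 1; -0.045 0 0 0 0 0 1; -0.045 0 0 0 0 0 1; -0.045 0 0 0 0 0 1"

```text
time: 19.3
ee_pos: [0.6218, 0.0071, 0.2042]
orientation: [0.706, -0.039, -0.706, -0.039]
force: [0.8, 0.6, -0.9]
finger_gap: 0.0851
```

```bash
python3 - <<'E'
from h import *
go(.458,-.296,.22,-77)
im,d,K,M=grab("wrist"); save("w16.png",im); np.savez("w16.npz",im=im,K=K,M=M)
im,d,K,M=grab("side"); save("s16.png",cv2.resize(im[120:320,200:420],None,fx=3,fy=3,interpolation=cv2.INTER_CUBIC));np.savez("s16.npz",im=im,K=K,M=M)
E
```

```text
t 19.3 tcp [0.6218 0.0071 0.2042] yaw -96.32 tilt 0.01
shift tool [-0.0158  0.3193  0.1294] turn x -19.32
```

View pics/w16.png

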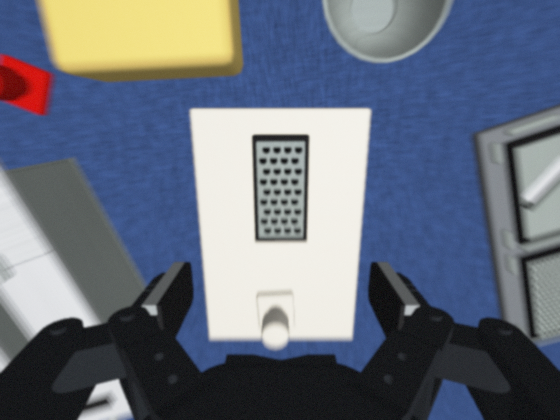

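View pics/s16.png

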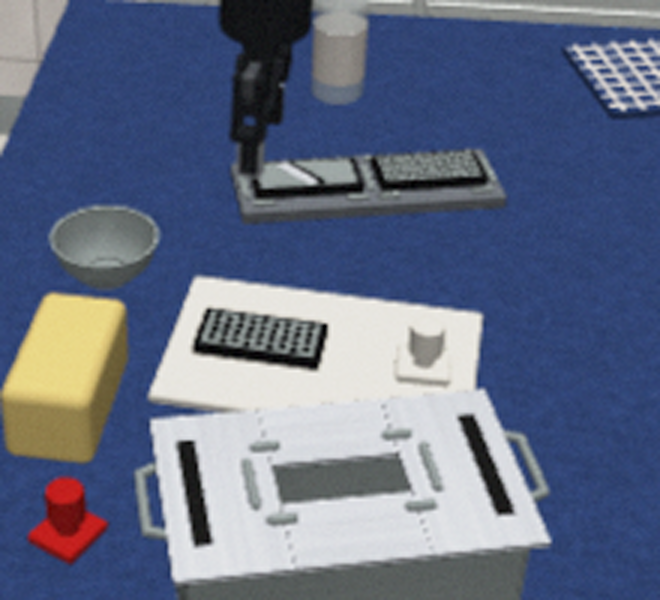

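The coarse plate lies flat on the board at wrist (281,188), with the guard beside it at (275,310). Next is the fine plate, but first I check the bottle's distance.

```bash
python3 - <<'E'
from h import *
f=np.load("scene0.npz");K,M,d=f["K"],f["M"],f["d"]
print("bottle base approx",ray(K,M,141,316,0.0), "cap",ray(K,M,130,262,.2))
E
```

```text
bottle base approx [ 0.55005927 -0.50460469  0.        ] cap [ 0.56838315 -0.51780806  0.2       ]
```

carry_out:
  plan: "-0.01 0.04 0.016 0 0 0 1; -0.01 0.04 0.016 0 0 0 1; -0.01 0.04 0.016 0 0 0 1; -0.01 0.04 0.016 0 0 0 1; -0.01 0.04 0.016 0 0 0 1"

```text
time: 19.9
ee_pos: [0.5194, -0.1842, 0.2524]
orientation: [0.706, -0.039, -0.706, -0.039]
force: [0.5, -0.4, 0.3]
finger_gap: 0.0855
```

carry_out:
  plan: "0 0.04 0.016 0 0 0 1; 0 0.04 0.016 0 0 0 1; 0 0.035 0.016 -6.3 0 0 1; 0 0 0 -6.5 0 0 1; 0 0 0 -6.5 0 0 1"

```text
time: 20.4
ee_pos: [0.4589, -0.2935, 0.252]
orientation: [-0.703, -0.08, 0.703, -0.08]
force: [0.4, 0.5, 0.3]
finger_gap: 0.0851
```

carry_out:
  plan: "0 0 0 0 0 0 1; 0 0 0 0 0 0 1"

```text
time: 20.6
ee_pos: [0.4602, -0.2916, 0.252]
orientation: [-0.703, -0.079, 0.703, -0.079]
force: [-0.4, 0.5, 0.1]
finger_gap: 0.0852
```

```bash
python3 - <<'E'
from h import *
go(.458,-.296,.22,-77)
im,d,K,M=grab("wrist"); save("w17.png",im); np.savez("w17.npz",im=im,K=K,M=M)
E
```

```text
t 20.6 tcp [ 0.4602 -0.2916  0.252 ] yaw -77.15 tilt 0.02
shift tool [0.032  0.0038 0.0031] turn x -0.15
```

View pics/w17.png

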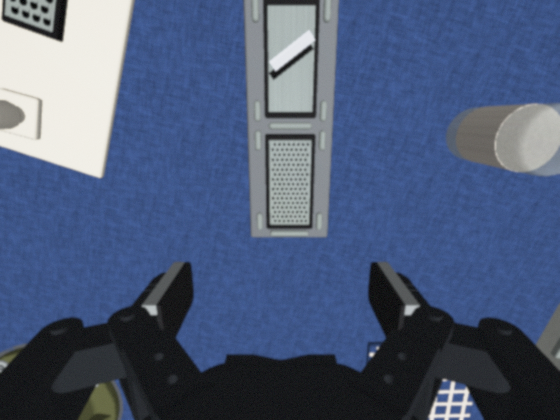

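```bash
python3 - <<'E'
from h import *
f=np.load("w17.npz");im,K,M=f["im"],f["K"],f["M"]
save("w17c.png",cv2.resize(im[100:245,220:360],None,fx=4.1,fy=4.1,interpolation=cv2.INTER_CUBIC))
def rep(nm,uv,z):
    p=np.array([ray(K,M,u,v,z)[:2] for u,v in uv]); e=np.diff(np.vstack([p,p[:1]]),axis=0)
    print(nm,"c",p.mean(0).round(4),"len",np.linalg.norm(e,axis=1).round(3),"ang",np.degrees(np.arctan2(e[:,1],e[:,0])).round(1))
rep("fine",[(264,134.5),(315,134.5),(312.5,228.5),(267.5,228.5)],.030)
f=np.load("w8.npz");K,M=f["K"],f["M"]
rep("coarse@seat",[(251,130),(320,130),(316,257),(256,257)],.118)
E
```

```text
fine c [ 0.4602 -0.304 ] len [0.06  0.118 0.058 0.118] ang [ -77.2 -166.8  102.8   14.1]
coarse@seat c [0.5408 0.2789] len [0.058 0.118 0.058 0.118] ang [ -76.7 -166.3  103.3   14. ]
```

View pics/w17c.png

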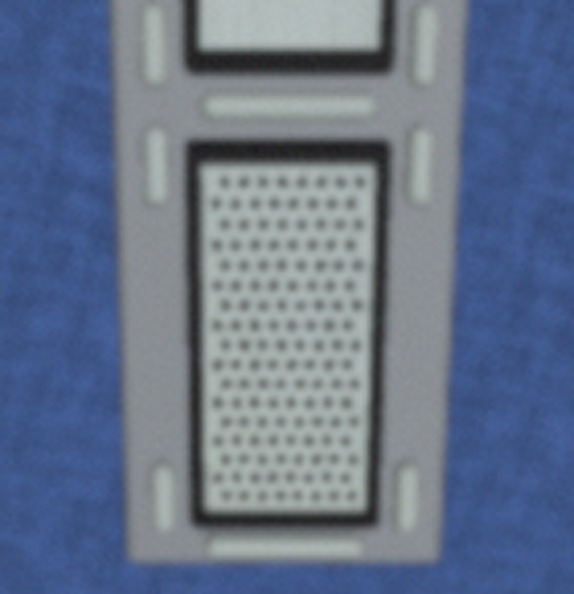

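The fine plate (many small holes) is in the near bay at wrist (290,182). It is centred between its retainers, at about (0.460, -0.304), and the slicing plate is beyond it at (291,58).

carry_out:
  plan: "0.045 0.012 0.003 0 0 0 1; 0.045 0 0 0 0 0 1; 0.045 0 0 0 0 0 1; 0.045 0 0 0 0 0 1; 0.02 0 0 0 0 0 1"

```text
time: 21.15
ee_pos: [0.4574, -0.3022, 0.0479]
orientation: [-0.701, -0.081, 0.705, -0.078]
force: [0.1, 0.5, 0.2]
finger_gap: 0.0855
```

carry_out:
  plan: "0 0 0 0 0 0 1; 0 0 0 0 0 0 1; 0 0 0 0 0 0 1; 0 0 0 0 0 0 1"

```text
time: 21.55
ee_pos: [0.4613, -0.3049, 0.0543]
orientation: [0.704, 0.079, -0.701, 0.081]
force: [1.2, 0.9, 0.1]
finger_gap: 0.0853
```

```bash
python3 - <<'E'
from h import *
go(.4602,-.304,.0145,-77)
im,d,K,M=grab("wrist"); save("w18.png",im); np.savez("w18.npz",im=im,K=K,M=M)
E
```

```text
t 21.55 tcp [ 0.4613 -0.3049  0.0543] yaw -77.02 tilt 0.21
shift tool [ 0.0398 -0.0012  0.001 ] turn x -0.02
```

View pics/w18.png

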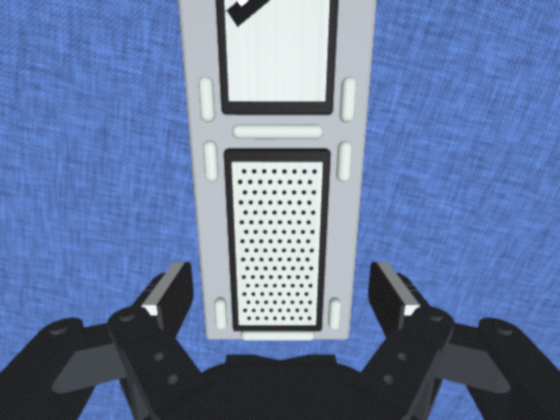

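carry_out:
  plan: "0.02 -0.001 0.001 0 0 0 1; 0.014 0 0 0 0 0 1; 0 0 0 0 0 0 0.7; 0 0 0 0 0 0 0.7; 0 0 0 0 0 0 0.7"

```text
time: 22.1
ee_pos: [0.4593, -0.3038, 0.0191]
orientation: [0.703, 0.08, -0.702, 0.08]
force: [0.0, 0.1, 1.1]
finger_gap: 0.0726
```

carry_out:
  plan: "0.003 0 0 0 0 0 0.7; 0 0 0 0 0 0 0.7; 0 0 0 0 0 0 0.7"

```text
time: 22.4
ee_pos: [0.4588, -0.3035, 0.0155]
orientation: [0.703, 0.08, -0.702, 0.08]
force: [-0.9, 0.3, -0.0]
finger_gap: 0.0726
```

carry_out:
  plan: "0.001 0 0 0 0 0 0.6; 0 0 0 0 0 0 0.5; 0 0 0 0 0 0 0.4; 0 0 0 0 0 0 0.2; 0 0 0 0 0 0 0.2"

```text
time: 22.9
ee_pos: [0.4589, -0.3036, 0.0147]
orientation: [0.703, 0.08, -0.702, 0.08]
force: [-0.3, 1.4, 2.7]
finger_gap: 0.0588
```

carry_out:
  plan: "0 0 0 0 0 0 -1; 0 0 0 0 0 0 -1; 0 0 0 0 0 0 -1; 0 0 0 0 0 0 -1"

```text
time: 23.3
ee_pos: [0.459, -0.3036, 0.0147]
orientation: [0.703, 0.08, -0.702, 0.08]
force: [-1.1, 0.7, 5.9]
finger_gap: 0.0588
```

```bash
python3 - <<'E'
from h import *
go(.4602,-.304,.0145,-77)
im,d,K,M=grab("wrist"); save("w19.png",im); np.savez("w19.npz",im=im,K=K,M=M)
E
```

```text
t 23.3 tcp [ 0.459  -0.3036  0.0147] yaw -77.01 tilt 0.03
shift tool [ 0.0002  0.0007 -0.0011] turn x -0.01
```

View pics/w19.png

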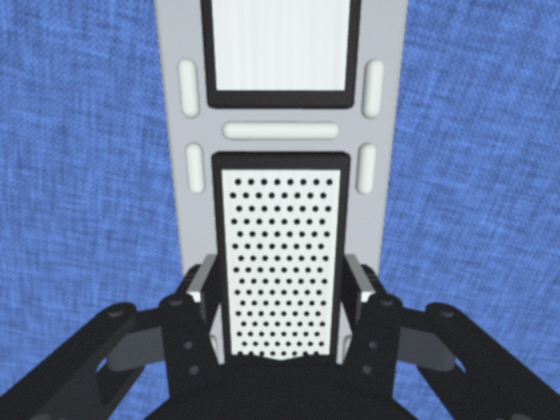

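Gripped cleanly: gap 58.8 mm, plate columns 213–350, retainers at 194 and 366, so it is centred. Next I work out the seat centre from the retainer positions.

```bash
python3 - <<'E'
from h import *
def c(f,a,z):
    f=np.load(f);K,M=f["K"],f["M"]; return np.array([ray(K,M,u,v,z)[:2] for u,v in a])
p=c("w17.npz",[(290.7,125.6),(289.5,233.7)],.021); print("bay ends",p,p.mean(0),np.linalg.norm(p[0]-p[1]))
p=c("w8.npz",[(286,119),(286,263)],.109); print("seat ends",p,p.mean(0),np.linalg.norm(p[0]-p[1]))
p=c("w8.npz",[(242.5,138.5),(330.5,138.5),(325.5,245.5),(248,246.5)],.109); print("seat sides",p.mean(0))
p=c("w14.npz",[(240,147),(333,147)],.109); print("w14",p.mean(0))
p=c("w13.npz",[(208,174),(377,174)],.109); print("w13",p, p.mean(0))
p=c("w19.npz",[(194,167),(366,168)],.021); print("w19",p, p.mean(0))
E
```

```text
bay ends [[ 0.52749234 -0.28951638]
 [ 0.39232038 -0.32002702]] [ 0.45990636 -0.3047717 ] 0.13857257401069797
seat ends [[0.60686195 0.29453608]
 [0.4728703  0.26203516]] [0.53986612 0.27828562] 0.13787701901169
seat sides [0.54098866 0.2779533 ]
w14 [0.59248597 0.29173144]
w13 [[0.58191911 0.32819798]
 [0.5999676  0.25287711]] [0.59094336 0.29053754]
w19 [[ 0.50295778 -0.25401868]
 [ 0.51990612 -0.32987222]] [ 0.51143195 -0.29194545]
```

carry_out:
  plan: "-0.005 0 0 0 0 0 -1; -0.02 0 0 0 0 0 -1; -0.04 0 0 0 0 0 -1; -0.045 0 0 0 0 0 -1; -0.045 0 0 0 0 0 -1"

```text
time: 23.85
ee_pos: [0.4578, -0.3029, 0.17]
orientation: [-0.702, -0.08, 0.703, -0.08]
force: [1.5, -0.5, -1.2]
finger_gap: 0.059
```

carry_out:
  plan: "-0.045 0 0 0 0 0 -1; -0.04 0 0 0 0 0 -1; 0 0 0 0 0 0 -1; 0 0 0 0 0 0 -1"

```text
time: 24.25
ee_pos: [0.4588, -0.3034, 0.2545]
orientation: [0.703, 0.08, -0.702, 0.08]
force: [0.5, -0.2, -2.6]
finger_gap: 0.0585
```

carry_out:
  plan: "0 -0.02 -0.0075 0 0 0 -1; 0 -0.04 -0.015 0 0 0 -1; 0 -0.04 -0.015 0 0 0 -1; 0 -0.04 -0.015 0 0 0 -1; 0 -0.04 -0.015 0 0 0 -1"

```text
time: 24.75
ee_pos: [0.4826, -0.1109, 0.2515]
orientation: [-0.701, -0.08, 0.704, -0.079]
force: [0.7, 0.8, -1.9]
finger_gap: 0.0588
```

carry_out:
  plan: "0 -0.04 -0.015 0 0 0 -1; 0 -0.04 -0.015 0 0 0 -1; 0 -0.04 -0.015 0 0 0 -1; 0 -0.04 -0.015 0 0 0 -1; 0 -0.04 -0.015 0 0 0 -1"

```text
time: 25.25
ee_pos: [0.5107, 0.1003, 0.2515]
orientation: [-0.701, -0.08, 0.704, -0.08]
force: [0.8, -0.1, -3.0]
finger_gap: 0.0587
```

carry_out:
  plan: "0 -0.04 -0.015 0 0 0 -1; 0 -0.04 -0.015 0 0 0 -1; 0 -0.04 -0.015 0 0 0 -1; 0 -0.04 -0.015 0 0 0 -1; 0 -0.01 -0.005 -0.6 0 0 -1"

```text
time: 25.75
ee_pos: [0.5343, 0.2851, 0.2508]
orientation: [-0.7, -0.087, 0.704, -0.086]
force: [-0.7, 0.9, -1.5]
finger_gap: 0.0587
```

carry_out:
  plan: "0 0 0 0 0 0 -1; 0 0 0 0 0 0 -1; 0 0 0 0 0 0 -1"

```text
time: 26.05
ee_pos: [0.5376, 0.2767, 0.2534]
orientation: [-0.702, -0.082, 0.703, -0.083]
force: [-0.3, -0.5, -2.2]
finger_gap: 0.0587
```

```bash
python3 - <<'E'
from h import *
go(.540,.2797,.16,-76.4)
im,d,K,M=grab("wrist"); save("w20.png",im); np.savez("w20.npz",im=im,K=K,M=M)
E
```

```text
t 26.05 tcp [0.5376 0.2767 0.2534] yaw -76.59 tilt 0.13
shift tool [ 0.0934 -0.0025 -0.0032] turn x -0.19
```

View pics/w20.png

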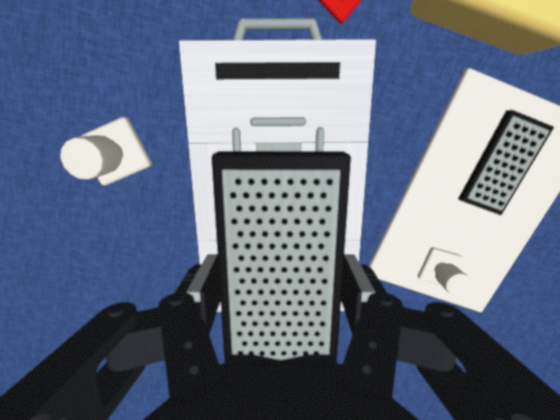

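carry_out:
  plan: "0.03 -0.0025 -0.003 -0.2 0 0 -1; 0.045 0 0 0 0 0 -1; 0.04 0 0 0 0 0 -1; 0.01 0 0 0 0 0 -1; 0 0 0 0 0 0 -1"

```text
time: 26.6
ee_pos: [0.539, 0.2806, 0.1281]
orientation: [-0.701, -0.084, 0.703, -0.085]
force: [-0.5, -0.4, -1.2]
finger_gap: 0.0589
```

carry_out:
  plan: "0 0 0 0 0 0 -1; 0 0 0 0 0 0 -1; 0 0 0 0 0 0 -1"

```text
time: 26.9
ee_pos: [0.5409, 0.2829, 0.1316]
orientation: [0.703, 0.085, -0.701, 0.084]
force: [-0.2, 0.9, -0.8]
finger_gap: 0.0592
```

```bash
python3 - <<'E'
from h import *
go(.540,.2797,.1023,-76.4)
im,d,K,M=grab("wrist"); save("w21.png",im); np.savez("w21.npz",im=im,K=K,M=M)
E
```

```text
t 26.9 tcp [0.5409 0.2829 0.1316] yaw -76.22 tilt 0.22
shift tool [0.0293 0.0029 0.0017] turn x 0.18
```

View pics/w21.png

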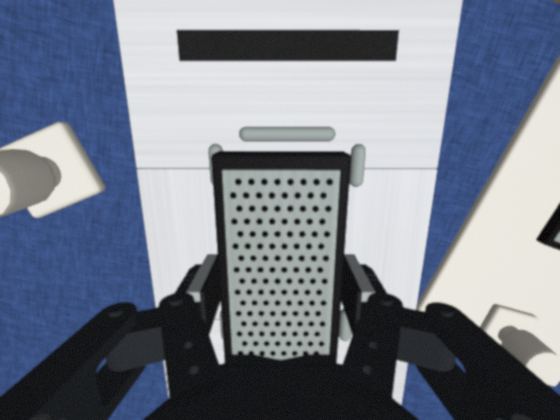

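carry_out:
  plan: "0.005 0.0028 0.0015 0.2 0 0 -1; 0.01 0 0 0 0 0 -1; 0 0 0 0 0 0 -1; 0 0 0 0 0 0 -1; 0 0 0 0 0 0 -1"

```text
time: 27.45
ee_pos: [0.5389, 0.2793, 0.1143]
orientation: [0.702, 0.084, -0.702, 0.084]
force: [0.4, 0.2, -2.3]
finger_gap: 0.0589
```

```bash
python3 - <<'E'
from h import *
go(.540,.2797,.1023,-76.4)
im,d,K,M=grab("wrist"); save("w22.png",im[100:400]); np.savez("w22.npz",im=im,K=K,M=M)
E
```

```text
t 27.45 tcp [0.5389 0.2793 0.1143] yaw -76.41 tilt 0.0
shift tool [ 0.012  -0.0002 -0.0011] turn x -0.01
```

View pics/w22.png

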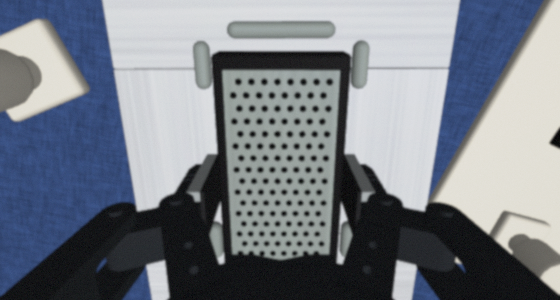

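Centred: the retainers are at columns 202 and 361, and the plate spans 213–350. Lowering.

carry_out:
  plan: "0.005 0 -0.001 0 0 0 -1; 0.004 0 0 0 0 0 -1; 0 0 0 0 0 0 -1; 0 0 0 0 0 0 -1"

```text
time: 27.9
ee_pos: [0.5397, 0.2793, 0.105]
orientation: [-0.702, -0.084, 0.702, -0.084]
force: [0.1, 1.4, -2.4]
finger_gap: 0.0585
```

carry_out:
  plan: "0.002 0 0 0 0 0 -1; 0 0 0 0 0 0 -1; 0.001 0 0 0 0 0 -1; 0 0 0 0 0 0 -1; 0 0 0 0 0 0 -1"

```text
time: 28.4
ee_pos: [0.54, 0.2795, 0.1028]
orientation: [0.702, 0.084, -0.702, 0.084]
force: [-1.1, -0.4, 1.6]
finger_gap: 0.0588
```

carry_out:
  plan: "0 0 0 0 0 0 0.5; 0 0 0 0 0 0 0.6; 0 0 0 0 0 0 1; 0 0 0 0 0 0 1; 0 0 0 0 0 0 1"

```text
time: 28.9
ee_pos: [0.5399, 0.2794, 0.1023]
orientation: [0.702, 0.084, -0.702, 0.084]
force: [0.1, 0.4, 0.4]
finger_gap: 0.0852
```

carry_out:
  plan: "-0.01 0 0 0 0 0 1; -0.03 0 0 0 0 0 1; -0.04 0 0 0 0 0 1; -0.04 0 0 0 0 0 1; -0.02 0 0 0 0 0 1"

```text
time: 29.4
ee_pos: [0.5412, 0.2804, 0.2476]
orientation: [0.704, 0.084, -0.7, 0.083]
force: [1.4, 0.9, -0.2]
finger_gap: 0.0858
```

```bash
python3 - <<'E'
from h import *
go(.6221,.0072,.24,-96.2)
im,d,K,M=grab("wrist"); save("w23.png",im); np.savez("w23.npz",im=im,K=K,M=M)
im,d,K,M=grab("side"); save("s23.png",cv2.resize(im[120:320,200:420],None,fx=3,fy=3,interpolation=cv2.INTER_CUBIC))
E
```

```text
t 29.4 tcp [0.5412 0.2804 0.2476] yaw -76.41 tilt 0.38
shift tool [ 0.0073  0.2845 -0.0144] turn x 19.79
```

View pics/w23.png

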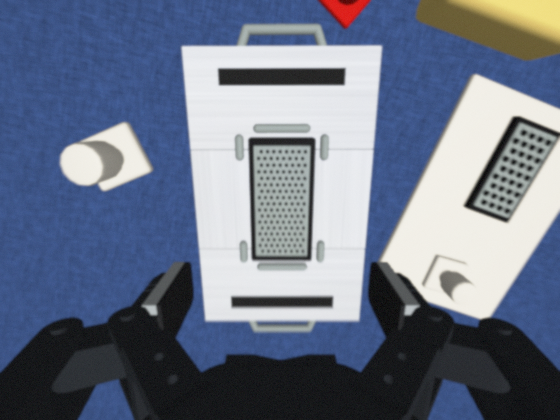

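View pics/s23.png

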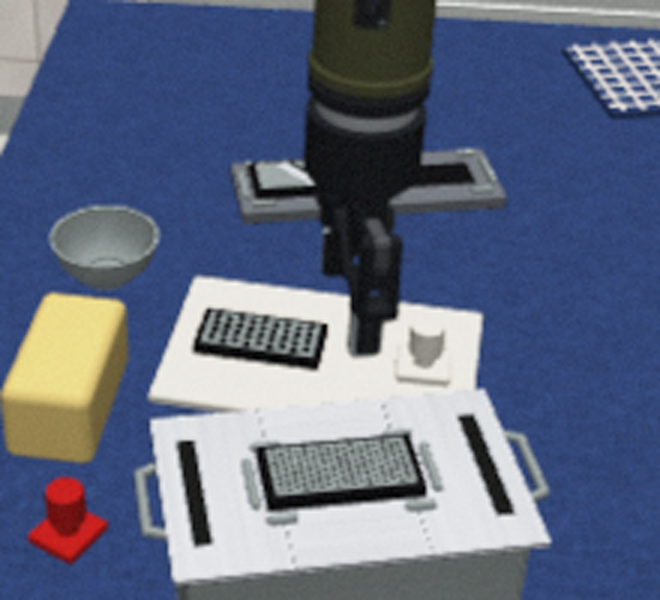

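The fine plate is seated and centred at wrist (282,198). Next I fetch the coarse plate from the board, back to where I released it.

carry_out:
  plan: "0 0.0406 -0.002 0 0 0 1; 0 0.0406 -0.002 0 0 0 1; 0 0.0406 -0.002 0 0 0 1; 0 0.0406 -0.002 0 0 0 1; 0 0.0406 -0.002 0 0 0 1"

```text
time: 30.0
ee_pos: [0.597, 0.0827, 0.2415]
orientation: [-0.702, -0.084, 0.703, -0.084]
force: [0.1, -0.5, -0.7]
finger_gap: 0.0854
```

carry_out:
  plan: "0 0.0406 -0.002 0 0 0 1; 0 0.0406 -0.002 6.5 0 0 1; 0 0 0 6.7 0 0 1; 0 0 0 6.6 0 0 1; 0 0 0 0 0 0 1"

```text
time: 30.5
ee_pos: [0.6197, 0.0061, 0.2413]
orientation: [-0.705, 0.039, 0.707, 0.039]
force: [0.0, 0.7, 0.1]
finger_gap: 0.0855
```

carry_out:
  plan: "0.03 0 0 0 0 0 1; 0.045 0 0 0 0 0 1; 0.045 0 0 0 0 0 1; 0.045 0 0 0 0 0 1; 0.02 0 0 0 0 0 1"

```text
time: 31.0
ee_pos: [0.6164, 0.0068, 0.052]
orientation: [-0.703, 0.037, 0.709, 0.037]
force: [-0.8, 0.0, -0.7]
finger_gap: 0.0854
```

carry_out:
  plan: "0 0 0 0 0 0 1; 0 0 0 0 0 0 1; 0 0 0 0 0 0 1; 0 0 0 0 0 0 1"

```text
time: 31.4
ee_pos: [0.6217, 0.0066, 0.0595]
orientation: [0.707, -0.038, -0.705, -0.038]
force: [0.1, -0.1, 0.4]
finger_gap: 0.0855
```

```bash
python3 - <<'E'
from h import *
go(.6221,.0072,.0085,-96.2)
im,d,K,M=grab("wrist"); save("w24.png",im); np.savez("w24.npz",im=im,K=K,M=M)
E
```

```text
t 31.4 tcp [0.6217 0.0066 0.0595] yaw -96.18 tilt 0.21
shift tool [ 0.051  -0.0006 -0.0001] turn x 0.02
```

View pics/w24.png

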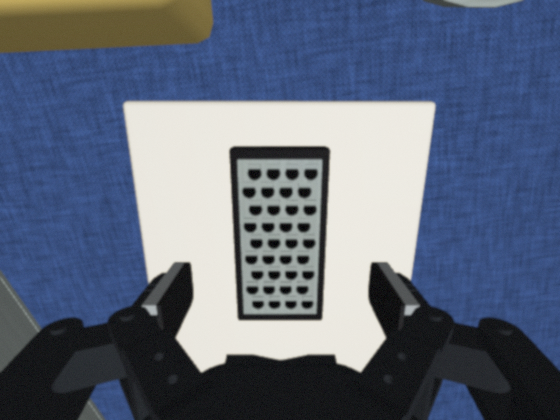

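carry_out:
  plan: "0.025 0 0 0 0 0 1; 0.02 0 0 0 0 0 1; 0 0 0 0 0 0 0.7; 0 0 0 0 0 0 0.7; 0 0 0 0 0 0 0.7"

```text
time: 31.95
ee_pos: [0.6215, 0.0065, 0.0141]
orientation: [0.707, -0.038, -0.705, -0.038]
force: [-1.0, 0.1, 0.0]
finger_gap: 0.0728
```

carry_out:
  plan: "0.004 0 0 0 0 0 0.7; 0 0 0 0 0 0 0.7; 0 0 0 0 0 0 0.7"

```text
time: 32.25
ee_pos: [0.6204, 0.0064, 0.0087]
orientation: [0.706, -0.038, -0.706, -0.038]
force: [0.0, -0.0, -0.1]
finger_gap: 0.0727
```

carry_out:
  plan: "0 0 -0.001 0 0 0 0.6; 0 0 0 0 0 0 0.5; 0 0 0 0 0 0 0.4; 0 0 0 0 0 0 0.2; 0 0 0 0 0 0 0.2"

```text
time: 32.75
ee_pos: [0.6216, 0.0064, 0.0088]
orientation: [0.706, -0.038, -0.706, -0.038]
force: [-0.3, -0.7, 3.7]
finger_gap: 0.0584
```

carry_out:
  plan: "0 0 0 0 0 0 -1; 0 0 0 0 0 0 -1; 0 0 0 0 0 0 -1; 0 0 0 0 0 0 -1"

```text
time: 33.15
ee_pos: [0.6216, 0.0064, 0.0088]
orientation: [0.706, -0.038, -0.706, -0.038]
force: [-0.2, 0.6, 5.1]
finger_gap: 0.059
```

carry_out:
  plan: "-0.01 0 0 0 0 0 -1; -0.03 0 0 0 0 0 -1; -0.045 0 0 0 0 0 -1; -0.045 0 0 0 0 0 -1; -0.045 0 0 0 0 0 -1"

```text
time: 33.65
ee_pos: [0.6202, 0.0061, 0.1844]
orientation: [-0.705, 0.039, 0.707, 0.038]
force: [1.6, -0.8, -1.6]
finger_gap: 0.0587
```

carry_out:
  plan: "-0.045 0 0 0 0 0 -1; 0 0 0 0 0 0 -1; 0 0 0 0 0 0 -1"

```text
time: 33.95
ee_pos: [0.6213, 0.0062, 0.2292]
orientation: [0.707, -0.038, -0.706, -0.038]
force: [0.2, 0.2, -2.9]
finger_gap: 0.0588
```

```bash
python3 - <<'E'
from h import *
go(.459,-.304,.23,-77)
im,d,K,M=grab("wrist"); save("w25.png",im); np.savez("w25.npz",im=im,K=K,M=M)
E
```

```text
t 33.95 tcp [0.6213 0.0062 0.2292] yaw -96.22 tilt 0.09
shift tool [-0.001   0.326   0.1277] turn x -19.22
```

View pics/w25.png

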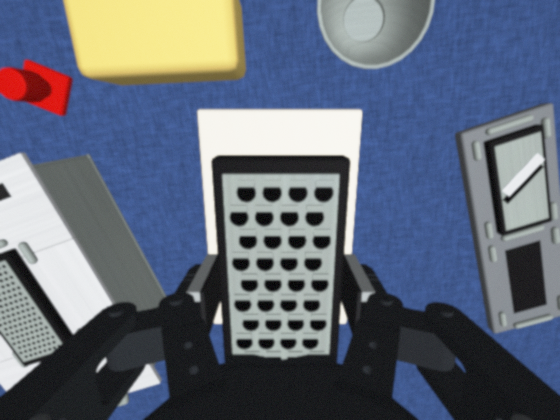

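carry_out:
  plan: "0 0.04 0.0157 0 0 0 -1; 0 0.04 0.0157 0 0 0 -1; 0 0.04 0.0157 0 0 0 -1; 0 0.04 0.0157 0 0 0 -1; 0 0.04 0.0157 0 0 0 -1"

```text
time: 34.5
ee_pos: [0.5189, -0.185, 0.2255]
orientation: [-0.704, 0.038, 0.708, 0.039]
force: [-0.1, -0.6, -1.1]
finger_gap: 0.0589
```

carry_out:
  plan: "0 0.04 0.0157 0 0 0 -1; 0 0.04 0.0157 0 0 0 -1; 0 0.04 0.0157 -6.3 0 0 -1; 0 0.005 0.001 -6.5 0 0 -1; 0 0 0 -6.4 0 0 -1"

```text
time: 35.0
ee_pos: [0.4577, -0.305, 0.2255]
orientation: [-0.701, -0.081, 0.704, -0.079]
force: [0.9, 0.4, -1.0]
finger_gap: 0.059
```

carry_out:
  plan: "0 0 0 0 0 0 -1; 0 0 0 0 0 0 -1; 0 0 0 0 0 0 -1"

```text
time: 35.3
ee_pos: [0.4605, -0.3025, 0.2274]
orientation: [-0.702, -0.08, 0.703, -0.079]
force: [0.1, -0.7, -1.0]
finger_gap: 0.0592
```

```bash
python3 - <<'E'
from h import *
go(.460,-.3037,.06,-77)
im,d,K,M=grab("wrist"); save("w26.png",im); np.savez("w26.npz",im=im,K=K,M=M)
E
```

```text
t 35.3 tcp [ 0.4605 -0.3025  0.2274] yaw -77.07 tilt 0.1
shift tool [0.1674 0.0013 0.0006] turn x -0.07
```

View pics/w26.png

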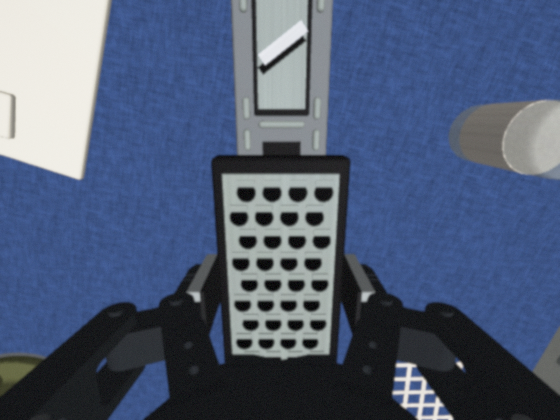

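carry_out:
  plan: "0.03 0.0012 0.0005 0 0 0 -1; 0.045 0 0 0 0 0 -1; 0.045 0 0 0 0 0 -1; 0.045 0 0 0 0 0 -1; 0.01 0 0 0 0 0 -1"

```text
time: 35.85
ee_pos: [0.4568, -0.3017, 0.0481]
orientation: [-0.7, -0.082, 0.705, -0.078]
force: [-0.7, 0.9, -1.5]
finger_gap: 0.0588
```

carry_out:
  plan: "0 0 0 0 0 0 -1; 0 0 0 0 0 0 -1; 0 0 0 0 0 0 -1; 0 0 0 0 0 0 -1; 0 0 0 0 0 0 -1"

```text
time: 36.35
ee_pos: [0.4613, -0.305, 0.0548]
orientation: [0.703, 0.079, -0.702, 0.08]
force: [-0.2, 0.3, -0.9]
finger_gap: 0.0587
```

```bash
python3 - <<'E'
from h import *
go(.460,-.3037,.0145,-77)
im,d,K,M=grab("wrist"); save("w27.png",im); np.savez("w27.npz",im=im,K=K,M=M)
E
```

```text
t 36.35 tcp [ 0.4613 -0.305   0.0548] yaw -77.02 tilt 0.15
shift tool [ 0.0403 -0.0016  0.0011] turn x -0.02
```

View pics/w27.png

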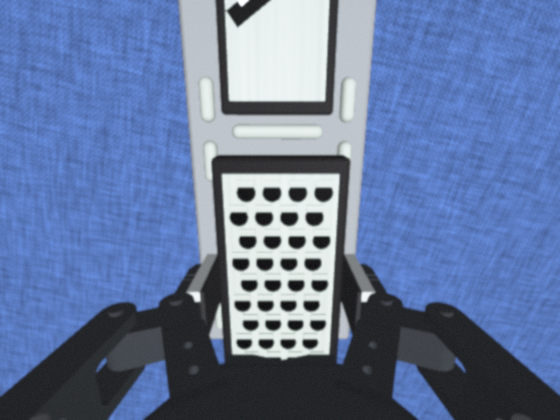

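carry_out:
  plan: "0.01 -0.0016 0.001 0 0 0 -1; 0.012 0 0 0 0 0 -1; 0 0 0 0 0 0 -1; 0 0 0 0 0 0 -1; 0 0 0 0 0 0 -1"

```text
time: 36.9
ee_pos: [0.4592, -0.3032, 0.0313]
orientation: [-0.703, -0.08, 0.703, -0.08]
force: [0.4, 0.8, -0.7]
finger_gap: 0.0584
```

```bash
python3 - <<'E'
from h import *
go(.460,-.3037,.0145,-77)
im,d,K,M=grab("wrist"); save("w28.png",im[:300]); np.savez("w28.npz",im=im,K=K,M=M)
E
```

```text
t 36.9 tcp [ 0.4592 -0.3032  0.0313] yaw -77.01 tilt 0.0
shift tool [ 0.0168  0.0006 -0.0006] turn x -0.01
```

View pics/w28.png

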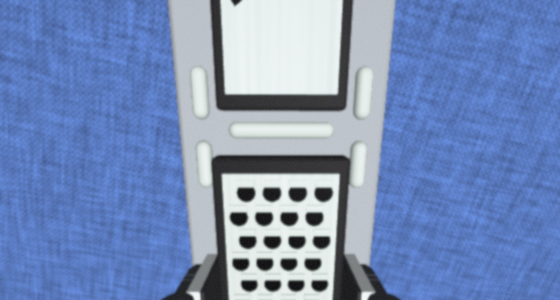

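carry_out:
  plan: "0.006 0 -0.001 0 0 0 -1; 0.007 0 0 0 0 0 -1; 0 0 0 0 0 0 -1; 0 0 0 0 0 0 -1; 0 0 0 0 0 0 -1"

```text
time: 37.45
ee_pos: [0.4602, -0.303, 0.0184]
orientation: [0.703, 0.08, -0.703, 0.08]
force: [-0.3, -0.1, -2.5]
finger_gap: 0.0592
```

carry_out:
  plan: "0.002 0 0 0 0 0 -1; 0 0 0 0 0 0 -1; 0.001 0 0 0 0 0 -1; 0 0 0 0 0 0 -1; 0 0 0 0 0 0 -1"

```text
time: 37.95
ee_pos: [0.4601, -0.3029, 0.0153]
orientation: [0.703, 0.08, -0.703, 0.08]
force: [-0.0, 0.8, -0.6]
finger_gap: 0.0588
```

carry_out:
  plan: "0.001 0 0 0 0 0 -1; 0 0 0 0 0 0 -1; 0 0 0 0 0 0 -1"

```text
time: 38.25
ee_pos: [0.4603, -0.303, 0.0148]
orientation: [0.703, 0.08, -0.702, 0.08]
force: [-1.9, 0.5, 4.6]
finger_gap: 0.0587
```

carry_out:
  plan: "0 0 0 0 0 0 0.5; 0 0 0 0 0 0 0.6; 0 0 0 0 0 0 1; 0 0 0 0 0 0 1; 0 0 0 0 0 0 1"

```text
time: 38.75
ee_pos: [0.4601, -0.3029, 0.0143]
orientation: [0.703, 0.08, -0.703, 0.08]
force: [-0.9, -0.5, -0.2]
finger_gap: 0.0856
```

carry_out:
  plan: "-0.01 0 0 0 0 0 1; -0.03 0 0 0 0 0 1; -0.045 0 0 0 0 0 1; -0.045 0 0 0 0 0 1; -0.045 0 0 0 0 0 1"

```text
time: 39.25
ee_pos: [0.4599, -0.3029, 0.192]
orientation: [0.703, 0.08, -0.702, 0.08]
force: [0.9, -0.2, -0.2]
finger_gap: 0.0853
```

carry_out:
  plan: "-0.045 0 0 0 0 0 1; 0 0 0 0 0 0 1; 0 0 0 0 0 0 1"

```text
time: 39.55
ee_pos: [0.4607, -0.3033, 0.2364]
orientation: [0.704, 0.079, -0.701, 0.081]
force: [0.3, -0.7, -1.4]
finger_gap: 0.0853
```

```bash
python3 - <<'E'
from h import *
go(.473,.0298,.24,-96)
im,d,K,M=grab("wrist"); save("w29.png",im); np.savez("w29.npz",im=im,K=K,M=M)
E
```

```text
t 39.55 tcp [ 0.4607 -0.3033  0.2364] yaw -77.02 tilt 0.22
shift tool [-0.0041 -0.3219 -0.0868] turn x 18.98
```

View pics/w29.png

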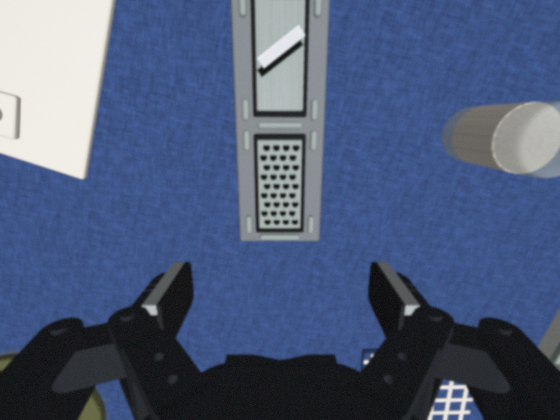

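The coarse plate is in the bay at wrist (280,183), centred between its retainers, and the slicing plate is untouched. The guard is next.

```bash
python3 - <<'E'
from h import *
f=np.load("w7.npz");K,M=f["K"],f["M"]
print(ray(K,M,280.5,193.5,.065), np.mean([ray(K,M,u,v,.022) for u,v in [(262,167),(298,165),(299,205),(262,207)]],0))
E
```

```text
[0.46901316 0.02982112 0.065     ] [0.46726977 0.0302967  0.022     ]
```

carry_out:
  plan: "0 -0.04 -0.0108 0 0 0 1; 0 -0.04 -0.0108 0 0 0 1; 0 -0.04 -0.0108 0 0 0 1; 0 -0.04 -0.0108 0 0 0 1; 0 -0.04 -0.0108 0 0 0 1"

```text
time: 40.1
ee_pos: [0.4665, -0.0941, 0.2325]
orientation: [-0.701, -0.08, 0.704, -0.08]
force: [1.1, -0.1, -0.3]
finger_gap: 0.0854
```

carry_out:
  plan: "0 -0.04 -0.0108 6.3 0 0 1; 0 -0.04 -0.015 6.3 0 0 1; 0 -0.04 -0.02 6.3 0 0 1; 0 0 0 0 0 0 1; 0 0 0 0 0 0 1"

```text
time: 40.6
ee_pos: [0.4984, 0.0279, 0.2325]
orientation: [-0.705, 0.036, 0.707, 0.035]
force: [0.0, -0.7, 1.3]
finger_gap: 0.0857
```

```bash
python3 - <<'E'
from h import *
go(.471,.0298,.11,-96)
im,d,K,M=grab("wrist"); save("w30.png",im); np.savez("w30.npz",im=im,K=K,M=M)
E
```

```text
t 40.6 tcp [0.4984 0.0279 0.2325] yaw -95.72 tilt 0.21
shift tool [0.1226 0.0008 0.027 ] turn x 0.28
```

View pics/w30.png

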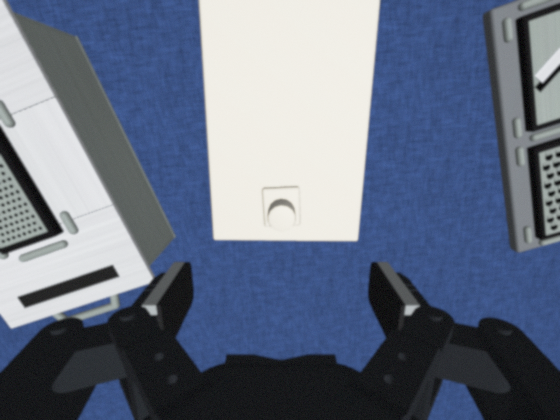

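carry_out:
  plan: "0.02 0.001 0.029 0.3 0 0 1; 0.04 0 0 0 0 0 1; 0.045 0 0 0 0 0 1; 0.03 0 0 0 0 0 1; 0 0 0 0 0 0 1"

```text
time: 41.15
ee_pos: [0.4658, 0.027, 0.0948]
orientation: [-0.702, 0.04, 0.71, 0.039]
force: [-1.5, -0.3, -0.2]
finger_gap: 0.0857
```

carry_out:
  plan: "0 0 0 0 0 0 1; 0 0 0 0 0 0 1; 0 0 0 0 0 0 1"

```text
time: 41.45
ee_pos: [0.4719, 0.0289, 0.1013]
orientation: [0.707, -0.038, -0.705, -0.039]
force: [-0.8, -0.7, -0.1]
finger_gap: 0.0853
```

```bash
python3 - <<'E'
from h import *
go(.469,.0298,.037,-96)
im,d,K,M=grab("wrist"); save("w31.png",im); np.savez("w31.npz",im=im,K=K,M=M)
E
```

```text
t 41.45 tcp [0.4719 0.0289 0.1013] yaw -96.24 tilt 0.21
shift tool [ 0.0643 -0.0005  0.0032] turn x -0.24
```

View pics/w31.png

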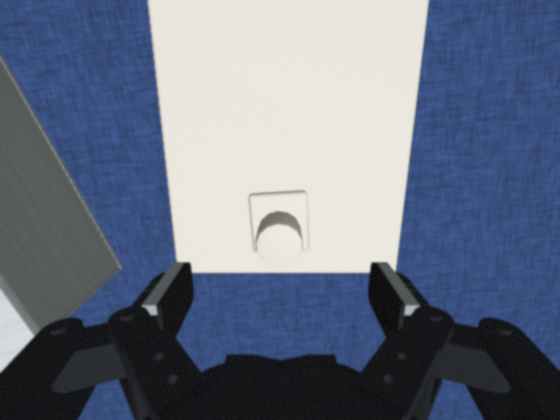

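carry_out:
  plan: "0.03 0 0.002 0 0 0 1; 0.03 0 0 0 0 0 1; 0 0 0 0 0 0 1; 0 0 0 0 0 0 1; 0 0 0 0 0 0 1"

```text
time: 42.0
ee_pos: [0.47, 0.0295, 0.0412]
orientation: [0.707, -0.038, -0.705, -0.038]
force: [0.2, -0.2, 0.4]
finger_gap: 0.0851
```

carry_out:
  plan: "0.002 0 0 0 0 0 0.5; 0 0 0 0 0 0 0; 0 0 0 0 0 0 -0.5; 0 0 0 0 0 0 -1; 0 0 0 0 0 0 -1"
  newtons: 30

```text
time: 42.5
ee_pos: [0.4688, 0.0293, 0.0378]
orientation: [0.706, -0.038, -0.706, -0.038]
force: [-0.0, -0.5, 3.9]
finger_gap: 0.0309
```

carry_out:
  plan: "0 0 0 0 0 0 -1; 0 0 0 0 0 0 -1; 0 0 0 0 0 0 -1; 0 0 0 0 0 0 -1"

```text
time: 42.9
ee_pos: [0.4688, 0.0293, 0.0378]
orientation: [0.706, -0.038, -0.706, -0.038]
force: [-1.3, -1.3, 5.4]
finger_gap: 0.031
```

```bash
python3 - <<'E'
from h import *
go(.469,.0298,.037,-96)
im,d,K,M=grab("wrist"); save("w32.png",im); np.savez("w32.npz",im=im,K=K,M=M)
im,d,K,M=grab("side"); save("s32.png",cv2.resize(im[180:280,290:400],None,fx=5,fy=5,interpolation=cv2.INTER_CUBIC))
E
```

```text
t 42.9 tcp [0.4688 0.0293 0.0378] yaw -96.22 tilt 0.04
shift tool [ 0.0008 -0.0005 -0.0002] turn x -0.22
```

View pics/w32.png

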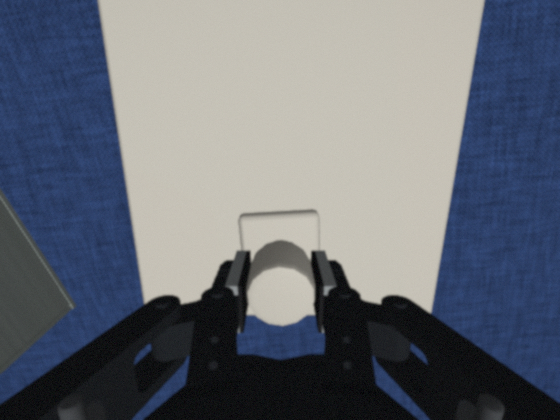

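View pics/s32.png

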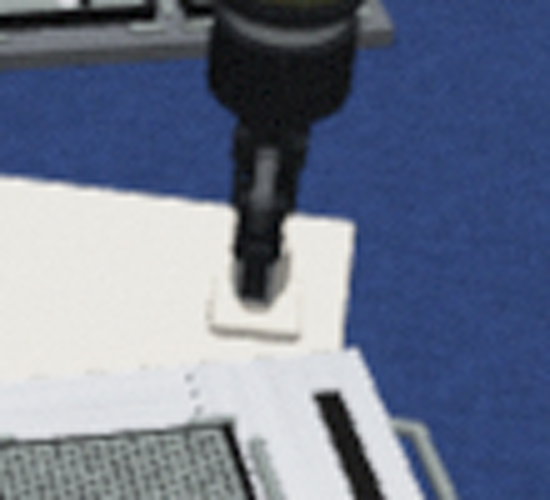

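carry_out:
  plan: "-0.015 0 0 0 0 0 -1; -0.045 0 0 0 0 0 -1; -0.045 0 0 0 0 0 -1; -0.045 0 0 0 0 0 -1; -0.045 0 0 0 0 0 -1"

```text
time: 43.5
ee_pos: [0.4677, 0.0293, 0.2334]
orientation: [-0.706, 0.038, 0.706, 0.038]
force: [1.3, -0.3, -0.2]
finger_gap: 0.0313
```

```bash
python3 - <<'E'
from h import *
go(.540,.2797,.24,-76.4)
E
```

```text
t 43.5 tcp [0.4677 0.0293 0.2334] yaw -96.21 tilt 0.05
shift tool [-0.0067 -0.2568 -0.0448] turn x -19.81
```

carry_out:
  plan: "0 -0.037 -0.0065 0 0 0 -1; 0 -0.037 -0.0065 0 0 0 -1; 0 -0.037 -0.0065 0 0 0 -1; 0 -0.037 -0.0065 0 0 0 -1; 0 -0.037 -0.0065 0 0 0 -1"

```text
time: 44.0
ee_pos: [0.5206, 0.2109, 0.2315]
orientation: [-0.706, 0.039, 0.706, 0.038]
force: [0.3, -0.1, -1.6]
finger_gap: 0.0312
```

carry_out:
  plan: "0 -0.037 -0.0065 0 0 0 -1; 0 -0.035 -0.0055 -6.6 0 0 -1; 0 0 0 -6.6 0 0 -1; 0 0 0 -6.6 0 0 -1; 0 0 0 0 0 0 -1"

```text
time: 44.5
ee_pos: [0.54, 0.2801, 0.231]
orientation: [-0.701, -0.084, 0.703, -0.084]
force: [0.9, -0.3, -1.7]
finger_gap: 0.0312
```

carry_out:
  plan: "0.02 0 0 0 0 0 -1; 0.03 0 0 0 0 0 -1; 0.01 0 0 0 0 0 -1; 0 0 0 0 0 0 -1; 0 0 0 0 0 0 -1"

```text
time: 45.0
ee_pos: [0.5409, 0.2801, 0.1731]
orientation: [0.703, 0.083, -0.702, 0.083]
force: [0.6, 0.7, -0.6]
finger_gap: 0.0311
```

```bash
python3 - <<'E'
from h import *
go(.540,.2797,.1438,-76.4)
im,d,K,M=grab("wrist"); save("w33.png",im); np.savez("w33.npz",im=im,K=K,M=M)
E
```

```text
t 45.0 tcp [0.5409 0.2801 0.1731] yaw -76.48 tilt 0.05
shift tool [0.0293 0.0002 0.001 ] turn x -0.08
```

View pics/w33.png

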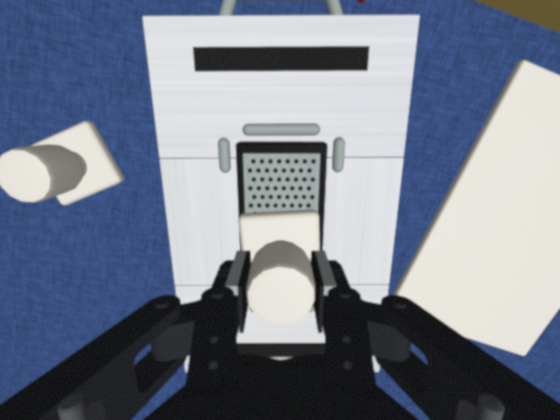

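The guard is centred laterally over the fine plate (plate columns 237–326, guard 240–320). I lower it in small steps to contact.

carry_out:
  plan: "0.012 0 0 0 0 0 -1; 0.012 0 0 0 0 0 -1; 0 0 0 0 0 0 -1; 0 0 0 0 0 0 -1; 0 0 0 0 0 0 -1"

```text
time: 45.55
ee_pos: [0.5406, 0.2801, 0.1485]
orientation: [0.702, 0.084, -0.702, 0.084]
force: [0.7, 0.4, -1.1]
finger_gap: 0.0308
```

carry_out:
  plan: "0.003 0 0 0 0 0 -1; 0 0 0 0 0 0 -1; 0.0015 0 0 0 0 0 -1; 0 0 0 0 0 0 -1; 0 0 0 0 0 0 -1"

```text
time: 46.05
ee_pos: [0.5405, 0.2801, 0.1439]
orientation: [0.702, 0.084, -0.702, 0.084]
force: [0.2, 0.4, -1.4]
finger_gap: 0.031
```

carry_out:
  plan: "0.001 0 0 0 0 0 -1; 0 0 0 0 0 0 -1; 0 0 0 0 0 0 -1"

```text
time: 46.35
ee_pos: [0.5406, 0.2801, 0.1439]
orientation: [0.702, 0.084, -0.702, 0.084]
force: [-2.7, -1.0, 5.8]
finger_gap: 0.031
```

Contact (5.8 N, z as predicted). Release and lift.

carry_out:
  plan: "0 0 0 0 0 0 -0.3; 0 0 0 0 0 0 0.2; 0 0 0 0 0 0 0.6; 0 0 0 0 0 0 1; 0 0 0 0 0 0 1"

```text
time: 46.85
ee_pos: [0.5404, 0.2799, 0.1425]
orientation: [-0.702, -0.084, 0.702, -0.084]
force: [-0.1, -0.3, -0.1]
finger_gap: 0.0849
```

carry_out:
  plan: "0 0 0 0 0 0 1; -0.015 0 0 0 0 0 1; -0.03 0 0 0 0 0 1; -0.04 0 0 0 0 0 1; -0.04 0 0 0 0 0 1"

```text
time: 47.35
ee_pos: [0.5402, 0.28, 0.2702]
orientation: [0.702, 0.084, -0.702, 0.084]
force: [0.9, -0.1, 0.9]
finger_gap: 0.0855
```

carry_out:
  plan: "-0.03 0 0 0 0 0 1; 0 0 0 0 0 0 1; 0 0 0 0 0 0 1; 0 0 0 0 0 0 1"

```text
time: 47.75
ee_pos: [0.54, 0.2797, 0.2971]
orientation: [-0.702, -0.083, 0.703, -0.084]
force: [0.1, -1.1, -0.2]
finger_gap: 0.0857
```

```bash
python3 - <<'E'
from h import *
go(.54,.28,.3,-76.4)
im,d,K,M=grab("wrist"); save("w34.png",im); np.savez("w34.npz",im=im,K=K,M=M)
im,d,K,M=grab("side"); save("s34.png",cv2.resize(im[120:320,200:420],None,fx=3,fy=3,interpolation=cv2.INTER_CUBIC))
im,d,K,M=grab("scene"); save("sc34.png",im)
E
```

```text
t 47.75 tcp [0.54   0.2797 0.2971] yaw -76.42 tilt 0.08
shift tool [-0.0029 -0.0003 -0.0001] turn x -0.02
```

View pics/w34.png

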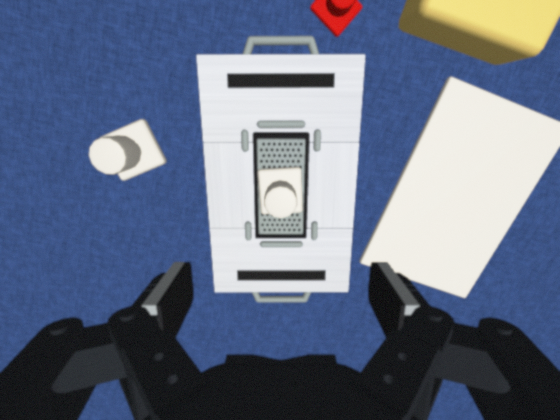

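View pics/s34.png

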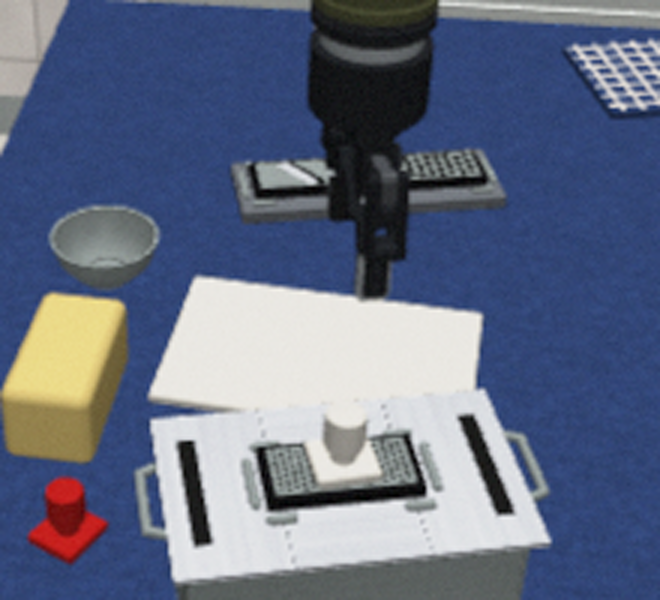

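View pics/sc34.png

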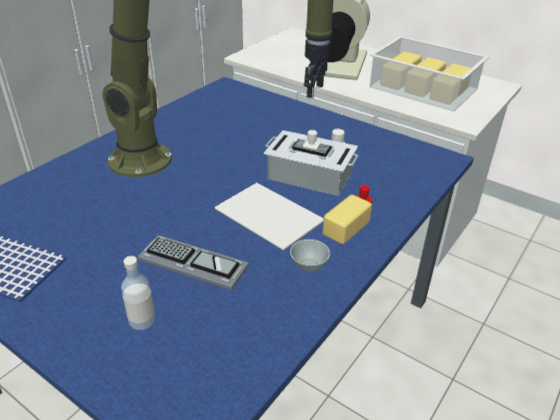

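The guard stands upright on the middle of the fine plate, with its foot at wrist (281,192) on a plate spanning columns 253–309 and rows 133–238. The coarse plate is in its bay (side view (445,165)), and everything else is where it was. I hand the job in.

```bash
python3 - <<'E'
from h import *
o=r.get_obs(); print(o["time"],np.abs(o["qvel"]).max(),o["finger_gap"])
print(r.job_done())
E
```

```text
47.9 0.0061213635102843125 0.08544211905213725
the job is handed in; nothing more can be done
None
```

The changeover is done and handed in at 47.9 s. I parked the guard and then the coarse plate on the board, seated the fine plate in the grater, put the coarse plate into the fine plate's bay, and set the guard back on the fine plate.

**Last checks:** The final wrist, side and scene pictures show:
- The fine plate lies seated, centred between its retainers.
- The guard is upright at its middle.
- The coarse plate is in its bay. A wrist picture just after release showed it centred between the retainers.
- The slicing plate, cheese, bottle and bowl appear unmoved.
- The gripper was open and clear, about 12 cm above the guard.

**What failed or disagreed:**
- **First grasp:** my first try at the coarse plate closed too high and the fingers slid over its top, pressing with about 18 N. I regripped about 12 mm lower.
- **Cameras:** the side camera disagreed with the wrist camera by about 5 mm in y. I placed by the wrist view and the retainers.
- **Coarse plate pushed:** because of that error, the first good grip on the coarse plate pushed it about 5 mm against a grater retainer before I lifted it.

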